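# Put the bearing away in the push-open drawer

### The job

Press the handleless front of the small drawer unit to unlatch it, so that its drawer springs out, and lay the ball bearing flat on the drawer's floor. Then push the drawer in until its latch catches again, and check that it stays shut (press again if it comes back out). Leave everything else on the table where it stands.

Things in the scene. Friction and masses are not known exactly. Their poses are not given: they have to be found in the camera images.
- unit: Bench-top drawer unit, fixed: blue case 130 deep (its x) x 160 wide (its y) x 80 high, one drawer, a marker pen lying on its top towards the back. It stands on a 3 mm mat. Origin: centre of the case's underside, 3 mm above the table. Its front looks along its -x, roughly towards the robot.
- drawer (a joint): How far the drawer is out, m, along the unit's -x: 0 to 0.001 latched shut, 0.072 fully sprung out, -0.009 hard stop. Push-push latch: from shut, push to the stop (7 mm at least), pause 0.1 s and let go: a spring drives it out to 0.072 in 1.5 s. From out, push to the stop, pause and let go: it comes back and stays shut. Pushed less, nothing changes; a new push unlatches it. Push force 1 to 4 N.
- drawer_front (a point): Middle of the outer face of the drawer's white front; moves with the drawer. A plain upright panel without handle, 160 wide, 72 high, 12 thick, edges 9 and 81 mm above the table; latched, it stands 11 mm off the case and this point is at (-0.088, 0, 0.042) in the unit's frame. Axes as the unit's: x points into the drawer, z up.
- drawer_floor (a point): Point on the drawer's floor (21 mm above the table), mid-width, 54 mm behind the outer face of the front: middle of the part in the open when the drawer is out (83 long, from the front panel's back to the case). Moves with the drawer, axes as the unit's. The drawer is 132 wide (y), 118 long inside; walls 3 thick, upper edge 58 mm above the table.
- bearing: Steel ball bearing with a dark green seal, a ring 52 across and 15 high lying flat, loose. Origin: centre of its underside; z up. To be gripped across its outside (52 mm), in any direction. About 0.13 kg. It lies between the tall black bag (0.36 m high, fixed, nearer to the robot and to the right of it) and the white cash box (0.11 m high, fixed, farther and to the left).
- oil_filter: Orange oil filter, 72 across, 88 high, standing loose; a bystander. Origin: centre of its underside.
- black_tape: Roll of black tape, 55 across, 19 high, lying loose, not to be taken for the bearing; a bystander. Origin: centre of its underside.
- bulb_carton: Yellow carton, 42 x 42 x 62 high, standing loose; a bystander. Origin: centre of its underside.
- relay: Black cube relay, 26 x 26 x 34 high, standing loose on its pins; a bystander. Origin: centre of its underside.

How it is judged:
By the outcome, as a careful person would: the job done as asked, in the order asked, and still so for the second after the job is handed in, with the robot touching nothing.
It also fails if it takes over 69 s, if anything falls off the work surface, if the arm or the gripper's body presses on something with over 40 N, if the wrist force passes 120 N, or if a joint passes its speed limit or range.

### The arm

A 6-joint arm with a two-finger parallel gripper is mounted at the origin on a cart in front of the work surface, level with it; the furniture and walls round the work are solid. World frame = base frame: x ahead of the robot, y to its left, z up, the work surface at z = 0. Lengths are in m, angles in rad, forces in N, time in s.
With the tool pointing down it reaches from about 0.35 to 0.85 m from the base axis. Payload 8.1 kg.
Tool frame: the origin (TCP) lies between the finger pads; the fingertips stand 17 mm ahead of it and the grasp point (between the pads) lies 2 mm behind it; y points along the fingers, x is the direction in which the jaws open and shut, and the axes are right-handed (so a half turn about y gives the same grasp; the last joint's range is limited). The gripper opens to 85 mm and grips with 20 to 120 N. Pads are 22 mm wide; open, the fingers measure 114 mm over their backs; the gripper's body (76 mm by 85 mm) begins 54 mm behind the grasp point. The pads swing forward as they close: fully open they stand 13 mm farther back than shut.
Start: joints at [1.05, 0.13, 1.488, -0, 1.523, -0.085], TCP at [0.253, 0.544, 0.221] pointing down, gripper open.
Joint ranges: [-2.96, 2.96], [-0.89, 2.26], [0.02, 2.5], [-1.34, 4.48], [0, 2.73], [-2.66, 2.66]. Speed limits (rad/s): [2.39, 2.39, 2.79, 3.14, 3.14, 3.14].

### API

Orientations are given as a rotation vector (axis times angle).
In Python, from workcell import ctrl gives the robot as it stands.
- The arm moves only by the shell command python3 -m creep 'ROWS' [OPENING] [FORCE]. ROWS is JSON, a list that holds one entry, the list of rows, each a list of 6 numbers: the shift along the tool's x, y, z in mm, then the turn, a rotation vector about the tool's x, y, z in rad. In form: [[[x, y, z, rx, ry, rz], ...]]. A call has 1 to 8 rows; each row is the pose to reach, as a shift and turn from the pose commanded when the call began, along the tool's axes at that moment; what a row does not reach only later rows make up. A row lasts 1/10 s, in which the tool goes at most 50 mm and 8.59 degrees, less where a joint would pass 70% of its speed; a pose out of reach is approached as far as the arm can. A call with a gripper value outside its range is refused whole. OPENING is the opening, from -1 (shut) to 1 (fully open), set as the call begins (- or left out, the last holds). The fingers move at their own pace and stop on an object; FORCE is the grip in N (left out, the last holds). Time passes only in rows, so rows that repeat a pose let the fingers close. It gives the time, the measured TCP pose, the force and the opening at its end, in the units of the state.
- ctrl.get_obs(): the state, without advancing time (a new reading comes with each control period).
- ctrl.camera(name): name is "scene" or "top" or "wrist"; returns the picture (400x640x3 uint8, red, green, blue); there is no depth.
- ctrl.camera_params(name): a dict with "mtx" (3x3 intrinsics, pixels), "xyz" and "attitude" of the camera in the world. Camera axes: x right, y down, z forward; pixel columns grow to the right and rows downward; lengths in m; the calibration is good to about 2 mm. A picture is of the moment at which its call begins: read the wrist's pose just before it. camera_params takes no time and is no camera call; for the wrist camera it gives the pose at the moment of the call.
- ctrl.job_done(): hands the job in, once; it reports no verdict.
Trained networks look in the newest picture that a camera, given by its name, has taken for a name from the list of things; names that differ only in an ending like _2 or _b are one class to them, and where a whole thing is asked for, a point or a joint stands for the part that bears it (a point fixed in the world has none). Each returns a list of dicts, best first, with "confidence" (0 to 1); they miss things now and then, are a little off and sometimes report something else, mostly with a low value. They report only what shows in the picture. A call takes as long as a camera call.
- ctrl.spot_in(camera, label): "xyz" ([x, y, z] in m, in the coordinates of the camera as it stood for that picture, good to about 4 mm: the middle of the surface that is visible of it).
- ctrl.masks_of(camera, label): "region" (400x640 bool, what is visible of it).
- ctrl.tip_of(camera, label): "xyz" ([x, y, z] in m, in the coordinates of the camera as it stood for that picture, good to about 4 mm: a listed point, or the origin of a listed thing).
The state is a dict: "time_s": time; "qpos": joint angles; "joint_velocities": joint speeds; "tau": joint torques, N m; "ee_pos": TCP position; "tcp_rot": TCP orientation; "ft_force": force on the tool from outside, world axes, zero at the start; "torque": the same for the moment, N m; "finger_gap": finger opening in m.
Only numpy, scipy, OpenCV 4.12 (cv2) and the standard library are available. Lean on these libraries where they do the work, as an engineer would, in place of code of your own. Each camera call takes 0.05 s, during which the arm holds its last target.

## Working session

There is one attempt and no reset: what is moved stays moved. The work goes in short steps, Python scripts to look and compute and a shell command to move; the robot and the scene stay as the last step left them, time stands still between calls to the robot, and variables do not carry over. Pictures are saved under pics/ and viewed, and the job is handed in when it is done.

```bash
ls; mkdir -p pics; cat > h.py <<'E'
import numpy as np, cv2
from scipy.spatial.transform import Rotation as R
from workcell import ctrl
def att(p):
    a=np.array(p["attitude"],float)
    return a if a.shape==(3,3) else (R.from_rotvec(a).as_matrix() if a.size==3 else R.from_quat(a).as_matrix())
def shot(cam,name):
    im=ctrl.camera(cam); cv2.imwrite(f"pics/{name}.png",im[:,:,::-1]); return im
def w(p,x): return att(p)@np.array(x)+np.array(p["xyz"])
def find(cam,label,kind="tip",p=None):
    p=p or ctrl.camera_params(cam)
    f={"tip":ctrl.tip_of,"spot":ctrl.spot_in}[kind]
    for d in f(cam,label)[:3]: print(cam,label,kind,round(d["confidence"],2),np.round(w(p,d["xyz"]),4))
def st():
    o=ctrl.get_obs()
    for k in("time_s","qpos","ee_pos","tcp_rot","ft_force","finger_gap"): print(k,np.round(o[k],4))
    return o
E
python3 - <<'E'
from h import *
st()
for c in("scene","top","wrist"):
    p=ctrl.camera_params(c);print(c,p)
    shot(c,c+"0")
for c in("scene","top"):
    for l in("unit","drawer_front","drawer_floor","bearing","oil_filter","black_tape","bulb_carton","relay"): find(c,l)
st()
E
```

```text
pics
time_s 0.0
qpos [ 1.0496  0.1312  1.4893 -0.      1.523  -0.0854]
ee_pos [0.253  0.5434 0.2202]
tcp_rot [-1.3853 -0.8813  0.884 ]
ft_force [ 0.2804 -0.1421 -0.6266]
finger_gap 0.0854
scene {'mtx': array([[431.52249564,   0.        , 328.62863683],
       [  0.        , 431.52249564, 193.68511103],
       [  0.        ,   0.        ,   1.        ]]), 'xyz': array([ 1.37693988, -0.17610227,  0.4612895 ]), 'attitude': array([-1.70735767, -1.2662704 ,  0.76312434])}
top {'mtx': array([[513.78972638,   0.        , 323.97514398],
       [  0.        , 513.78972638, 200.30140712],
       [  0.        ,   0.        ,   1.        ]]), 'xyz': array([0.39379067, 0.05697183, 1.32172654]), 'attitude': array([-2.13879861,  2.12642676, -0.22218984])}
wrist {'mtx': array([[325.27200892,   0.        , 322.7629162 ],
       [  0.        , 325.27200892, 201.25097264],
       [  0.        ,   0.        ,   1.        ]]), 'xyz': array([0.1837047 , 0.57577155, 0.37304759]), 'attitude': array([2.42252644, 1.54366154, 0.23428739])}
scene unit tip 0.89 [ 0.7431 -0.2021  0.0072]
scene bearing tip 0.52 [ 
[... 164 characters left out ...]
49  0.2615 -0.0019]
top unit tip 0.93 [ 0.7466 -0.2049 -0.0011]
top drawer_front tip 0.88 [ 0.6642 -0.1725  0.0439]
top drawer_floor tip 0.64 [ 0.7089 -0.194   0.0191]
top bearing tip 0.68 [ 0.6093  0.1161 -0.002 ]
top bearing tip 0.59 [5.112e-01 1.993e-01 1.000e-04]
top oil_filter tip 0.62 [ 0.7011  0.1703 -0.0015]
top black_tape tip 0.66 [ 0.6672 -0.1735  0.044 ]
top black_tape tip 0.49 [6.36e-01 4.21e-02 6.00e-04]
top bulb_carton tip 0.86 [ 0.6673  0.266  -0.0046]
top relay tip 0.56 [ 0.6101  0.1175 -0.001 ]
time_s 0.95
qpos [ 1.0496  0.1304  1.4882  0.      1.523  -0.0854]
ee_pos [0.2533 0.5439 0.2213]
tcp_rot [-1.3844 -0.8825  0.8825]
ft_force [-0.5969  1.699   0.9444]
finger_gap 0.0858
```

View pics/scene0.png

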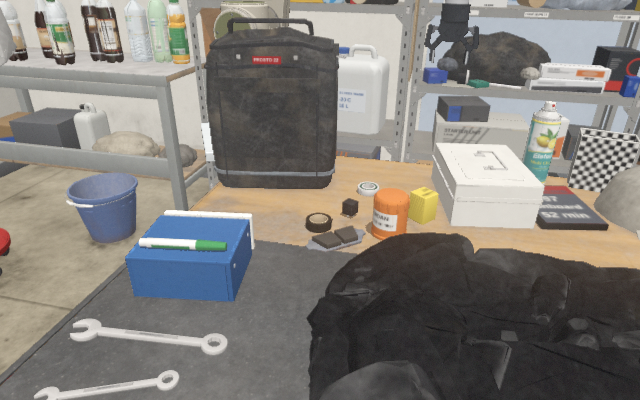

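View pics/top0.png

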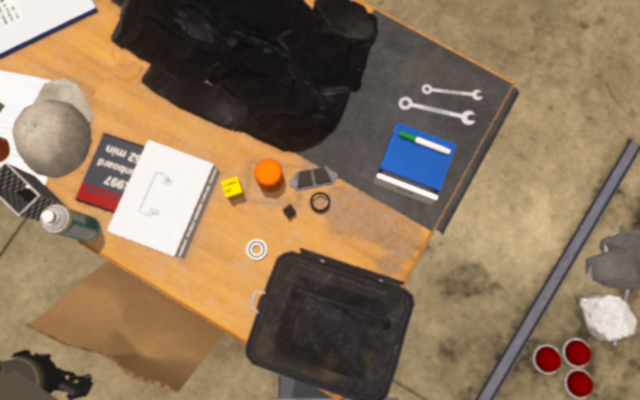

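View pics/wrist0.png

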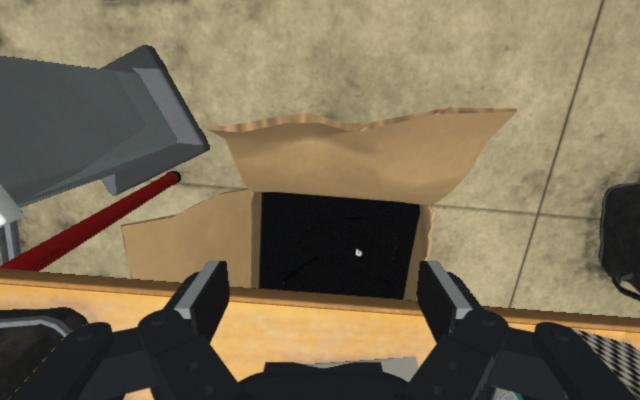

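```bash
python3 - <<'E'
from h import *
o=ctrl.get_obs()
Rt=R.from_rotvec(o["tcp_rot"]).as_matrix();print(Rt.round(3))
p=ctrl.camera_params("wrist");print(Rt.T@(p["xyz"]-np.array(o["ee_pos"])), (Rt.T@att(p)).round(3))
E
```

```text
[[ 0.422  0.    -0.907]
 [ 0.907  0.     0.422]
 [ 0.    -1.     0.   ]]
[-0.00024326 -0.15270561  0.07646791] [[ 1.    -0.    -0.002]
 [ 0.001 -0.301  0.953]
 [-0.001 -0.953 -0.301]]
```

```bash
cat >> h.py <<'E'
def unproj(p,uv,z):
    K=np.array(p["mtx"]);d=att(p)@(np.linalg.inv(K)@np.array([uv[0],uv[1],1.]));c=np.array(p["xyz"])
    return c+d*(z-c[2])/d[2]
def proj(p,X):
    K=np.array(p["mtx"]);q=K@(att(p).T@(np.array(X)-np.array(p["xyz"])));return q[:2]/q[2]
E
python3 - <<'E'
from h import *
p=ctrl.camera_params("top")
print("base px",proj(p,[0,0,0]))
for n,uv,z in[("bagTL",(287,250),.36),("bagTR",(414,290),.36),("bagBL",(246,355),.36),("bagBR",(383,398),.36),("boxTL",(147,140),.11),("boxTR",(217,166),.11),("boxBR",(181,256),.11),("boxBL",(109,225),.11),("bear",(256,249),.015),("tape",(320,203),.019),("frontL",(377,177),.081),("frontR",(437,199),.081),("unitBL",(397,125),.083),("unitBR",(455,150),.083),("relay",(290,212),.034),("filter",(268,172),.088),("carton",(232,187),.062),("tray",(315,178),.01)]:
    print(n,unproj(p,uv,z).round(3))
im=cv2.imread("pics/top0.png")
cv2.imwrite("pics/topz.png",cv2.resize(im[110:310,200:480],None,fx=2.8,fy=2.8,interpolation=cv2.INTER_CUBIC))
E
```

```text
base px [335.48079756 465.4984667 ]
bagTL [0.481 0.106 0.36 ]
bagTR [ 0.408 -0.13   0.36 ]
bagBL [0.292 0.176 0.36 ]
bagBR [ 0.218 -0.069  0.36 ]
boxTL [0.769 0.464 0.11 ]
boxTR [0.706 0.291 0.11 ]
boxBR [0.488 0.366 0.11 ]
boxBL [0.56  0.539 0.11 ]
bear [0.514 0.202 0.015]
tape [0.633 0.041 0.019]
frontL [ 0.689 -0.1    0.081]
frontR [ 0.634 -0.248  0.081]
unitBL [ 0.824 -0.153  0.083]
unitBR [ 0.76  -0.297  0.083]
relay [0.607 0.117 0.034]
filter [0.697 0.17  0.088]
carton [0.664 0.261 0.062]
tray [0.701 0.054 0.01 ]
```

View pics/topz.png

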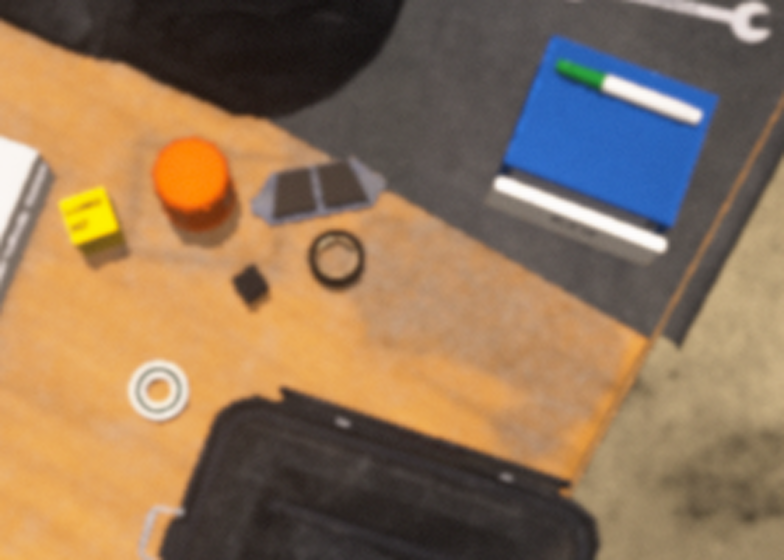

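```bash
python3 -m creep '[[[0,-45,-20,0,0,0],[-10,-90,-60,0,0,0],[-25,-130,-100,0,0,0],[-40,-150,-140,0,0,0],[-55,-150,-175,0,0,0],[-64,-150,-195,0,0,0],[-64,-150,-195,0,0,0]]]' -1 ; python3 - <<'E'
from h import *
st()
E
```

```text
time_s: 1.65
ee_pos: [0.4055, 0.4012, 0.372]
tcp_rot: [-1.387, -0.88, 0.878]
ft_force: [-0.9, 0.2, -0.4]
finger_gap: 0.0001
time_s 1.65
qpos [ 6.9080e-01  3.8100e-02  1.3141e+00 -1.0000e-03  1.7881e+00 -4.4000e-01]
ee_pos [0.4055 0.4012 0.372 ]
tcp_rot [-1.3867 -0.8804  0.8782]
ft_force [-0.9316  0.1512 -0.3885]
finger_gap 0.0001
```

```bash
python3 -m creep '[[[-20,-20,-25,0,0,0],[-50,-40,-60,0,0,0],[-80,-50,-95,0,0,0],[-110,-50,-130,0,0,0],[-140,-50,-165,0,0,0],[-170,-50,-195,0,0,0],[-200,-50,-220,0,0,0],[-220,-50,-240,0,0,0]]]' -1 ; python3 - <<'E'
from h import *
st()
E
```

```text
time_s: 2.45
ee_pos: [0.5279, 0.1013, 0.4211]
tcp_rot: [-1.384, -0.882, 0.882]
ft_force: [-0.3, 0.5, 0.2]
finger_gap: -0.0001
time_s 2.45
qpos [ 9.4300e-02 -2.9400e-02  1.2926e+00 -1.0000e-04  1.8788e+00 -1.0401e+00]
ee_pos [0.5279 0.1013 0.4211]
tcp_rot [-1.3845 -0.8817  0.8823]
ft_force [-0.2715  0.547   0.1532]
finger_gap -0.0001
```

```bash
python3 -m creep '[[[-25,0,-20,0,0,0],[-55,0,-40,-0.05,0,0],[-85,0,-60,-0.1,0,0],[-115,5,-85,-0.15,0,0],[-145,10,-105,-0.2,0,0],[-175,15,-125,-0.25,0,0],[-199,20,-144,-0.3,0,0],[-199,20,-144,-0.3,0,0]]]' -1 ; python3 - <<'E'
from h import *
st()
p=ctrl.camera_params("wrist"); shot("wrist","wrist1")
for l in("unit","drawer_front","drawer_floor"): find("wrist",l,p=p)
shot("scene","scene1");shot("top","top1")
for l in("unit","drawer_front","drawer_floor"): find("top",l)
E
```

```text
time_s: 3.25
ee_pos: [0.5736, -0.1402, 0.3996]
tcp_rot: [-1.642, -1.043, 0.771]
ft_force: [-0.7, 0.9, -1.0]
finger_gap: 0.0
time_s 3.25
qpos [-0.3003 -0.1948  1.515  -0.0414  1.5246 -1.4372]
ee_pos [ 0.5736 -0.1402  0.3996]
tcp_rot [-1.6419 -1.0432  0.7707]
ft_force [-0.6947  0.8848 -0.9776]
finger_gap 0.0
wrist unit tip 0.78 [ 0.7451 -0.208   0.0035]
wrist drawer_front tip 0.89 [ 0.6611 -0.173   0.0472]
top unit tip 0.84 [ 0.7458 -0.204  -0.0034]
top drawer_front tip 0.6 [ 0.6615 -0.1718  0.042 ]
```

View pics/wrist1.png

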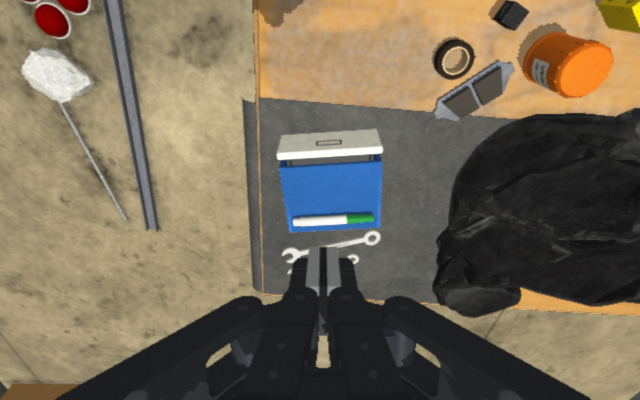

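View pics/scene1.png

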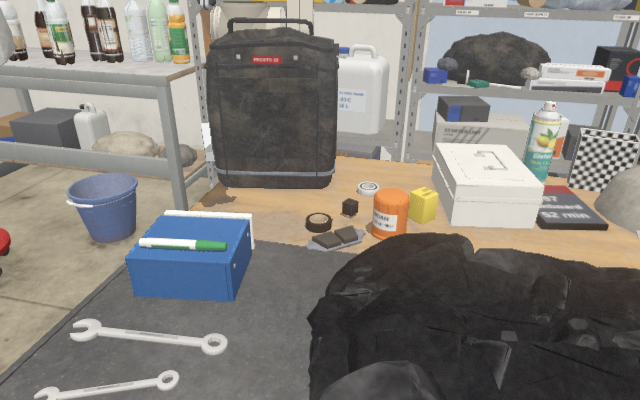

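View pics/top1.png

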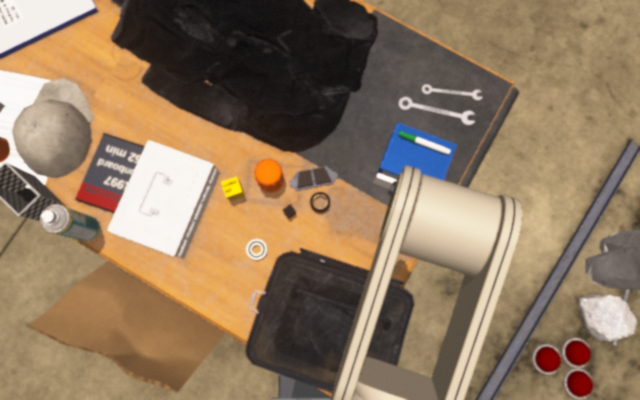

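```bash
python3 - <<'E'
from h import *
from scipy.optimize import least_squares
D=[([1.0496,.1304,1.4882,0,1.523,-.0854],[.2533,.5439,.2213]),([.6908,.0381,1.3141,-.001,1.7881,-.44],[.4055,.4012,.372]),([.0943,-.0294,1.2926,0,1.8788,-1.0401],[.5279,.1013,.4211]),([-.3003,-.1948,1.515,-.0414,1.5246,-1.4372],[.5736,-.1402,.3996])]
def f(x,q):
    L1,L2,h,d=x; a=q[1]+q[2]; t=a+q[4]
    return L1*np.sin(q[1])+L2*np.sin(a)+d*np.sin(t), h+L1*np.cos(q[1])+L2*np.cos(a)+d*np.cos(t)
def res(x):
    o=[]
    for q,p in D:
        r,z=f(x,q); o+=[r-np.sqrt(p[0]**2+p[1]**2-.0508**2),z-p[2]]
    return o
s=least_squares(res,[.23,.56,.3,.3]);print(s.x,np.round(s.fun,4))
for q,p in D: print(q[1]+q[2]+q[4])
E
```

```text
[0.22855962 0.56989497 0.29662143 0.27561774] [ 0.0011 -0.0009 -0.0028  0.001   0.0012  0.0009  0.0002 -0.001 ]
3.1416
3.1403
3.142
2.8447999999999998
```

```bash
python3 - <<'E'
from h import *
p=ctrl.camera_params("scene");print(p["xyz"],p["attitude"])
for X in([.5736,-.1402,.3996],[.745,-.204,.003],[.253,.544,.22],[.45,-.01,0],[.41,-.13,.36]): print(X,proj(p,X))
a=cv2.imread("pics/scene0.png").astype(int);b=cv2.imread("pics/scene1.png").astype(int)
d=abs(a-b).max(2)>20;ys,xs=np.nonzero(d);print(d.sum(),xs.min(),xs.max(),ys.min(),ys.max())
E
```

```text
[ 1.37693988 -0.17610227  0.4612895 ] [-1.70735767 -1.2662704   0.76312434]
[0.5736, -0.1402, 0.3996] [204.55717166  16.47133265]
[0.745, -0.204, 0.003] [197.74840073 275.91529566]
[0.253, 0.544, 0.22] [447.14020584  71.71656399]
[0.45, -0.01, 0] [276.24681853 190.35984021]
[0.41, -0.13, 0.36] [207.51850408  30.73848799]
4301 197 478 0 206
```

```bash
cat >> h.py <<'E'
YAW=-0.379
def Rdown(yaw=YAW,tx=0,tz=0):
    z=np.array([-np.cos(yaw),-np.sin(yaw),0]);y=np.array([0,0,-1.])
    M=np.stack([np.cross(y,z),y,z],1)
    return R.from_matrix(M)*R.from_rotvec([tx,0,tz])
def rel(pos,Rd=None):
    o=ctrl.get_obs();R0=R.from_rotvec(o["tcp_rot"])
    d=R0.inv().apply(np.array(pos)-np.array(o["ee_pos"]))*1000
    rv=(R0.inv()*(Rd or Rdown())).as_rotvec()
    print("shift",d.round(1),"rot",rv.round(3))
UX=np.array([np.cos(YAW),np.sin(YAW),0]);UY=np.array([-np.sin(YAW),np.cos(YAW),0])
FR=np.array([.662,-.1725,0])
E
python3 - <<'E'
from h import *
p=FR-.06*UX;print(p)
for z in(.3,.2,.12): rel([p[0],p[1],z])
print(ctrl.get_obs()["tau"])
E
```

```text
[ 0.60625789 -0.1503005   0.        ]
shift [  1.8 107.1  -2.6] rot [ 0.3   -0.055 -0.008]
shift [  1.7 202.6  27. ] rot [ 0.3   -0.055 -0.008]
shift [  1.7 279.   50.6] rot [ 0.3   -0.055 -0.008]
[ 2.72010238e-02 -4.22238922e+01 -5.23666942e+01 -2.82304678e-01
 -2.11853206e+00  8.35931569e-03]
```

```bash
python3 -m creep '[[[0,30,0,0.05,-0.01,0],[1,70,0,0.12,-0.02,0],[1,107,-2,0.2,-0.04,0],[2,150,12,0.3,-0.055,0],[2,190,23,0.3,-0.055,0],[2,225,34,0.3,-0.055,0],[2,250,42,0.3,-0.055,0],[2,250,42,0.3,-0.055,0]]]' -1 ; python3 - <<'E'
from h import *
o=st();print(o["tau"].round(2) if hasattr(o["tau"],"round") else o["tau"])
shot("scene","scene2")
E
```

```text
time_s: 4.5
ee_pos: [0.6026, -0.1494, 0.1443]
tcp_rot: [-1.362, -0.913, 0.934]
ft_force: [-1.1, 0.1, -1.1]
finger_gap: 0.0003
time_s 4.5
qpos [-0.3206  0.2426  1.5038 -0.0082  1.4054 -1.5089]
ee_pos [ 0.6026 -0.1494  0.1443]
tcp_rot [-1.3625 -0.9131  0.934 ]
ft_force [-1.1259  0.1203 -1.1043]
finger_gap 0.0003
[-1.500e-01 -6.298e+01 -5.050e+01 -7.000e-02 -1.110e+00  1.000e-02]
```

View pics/scene2.png

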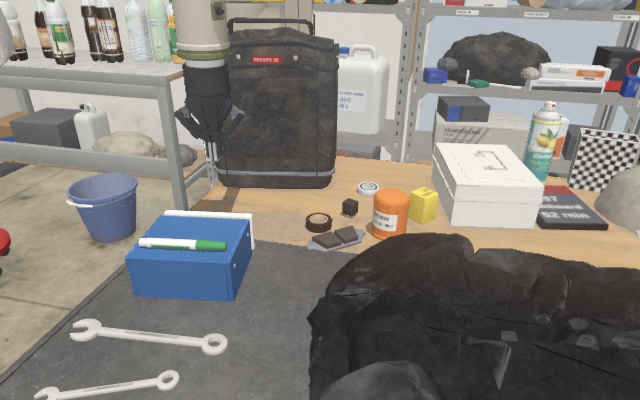

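```bash
python3 - <<'E'
from h import *
p=FR-.034*UX
for z in(.12,.1,.082): rel([p[0],p[1],z])
E
```

```text
shift [  0.7  27.6 -28.2] rot [-0.005 -0.002 -0.008]
shift [  0.9  47.6 -28.3] rot [-0.005 -0.002 -0.008]
shift [  1.   65.6 -28.4] rot [-0.005 -0.002 -0.008]
```

```bash
cat > t.py <<'E'
from h import *
o=ctrl.get_obs();print("tau",np.round(o["tau"],2),"q",np.round(o["qpos"],3))
E
python3 -m creep '[[[0,6,-14,0,0,0],[1,12,-28,0,0,0],[1,20,-28,0,0,0],[1,28,-28,0,0,0],[1,28,-28,0,0,0]]]' -1; python3 t.py
python3 -m creep '[[[0,4,0,0,0,0],[0,8,0,0,0,0],[0,12,0,0,0,0],[0,16,0,0,0,0],[0,20,0,0,0,0],[0,20,0,0,0,0]]]' -1; python3 t.py
```

```text
time_s: 5.05
ee_pos: [0.6311, -0.1601, 0.1213]
tcp_rot: [-1.369, -0.918, 0.931]
ft_force: [-0.6, 0.5, -0.4]
finger_gap: 0.0001
tau [-6.000e-02 -6.669e+01 -4.991e+01 -6.000e-02 -3.700e-01  0.000e+00] q [-0.322  0.332  1.44  -0.008  1.372 -1.51 ]
time_s: 5.65
ee_pos: [0.6313, -0.1605, 0.101]
tcp_rot: [-1.369, -0.918, 0.931]
ft_force: [-0.4, -0.5, -0.2]
finger_gap: -0.0001
tau [-1.000e-02 -6.631e+01 -4.823e+01 -6.000e-02 -1.700e-01  0.000e+00] q [-0.323  0.35   1.456 -0.008  1.338 -1.51 ]
```

```bash

python3 -m creep '[[[0,4,0,0,0,0],[0,8,0,0,0,0],[0,12,0,0,0,0],[0,16,0,0,0,0],[0,19,0,0,0,0],[0,19,0,0,0,0]]]' -1; python3 t.py
python3 - <<'E'
from h import *
shot("scene","scene3")
E
```

```text
time_s: 6.25
ee_pos: [0.6314, -0.1606, 0.0822]
tcp_rot: [-1.369, -0.918, 0.93]
ft_force: [0.1, -0.3, -0.2]
finger_gap: -0.0001
tau [-2.000e-02 -6.634e+01 -4.743e+01 -6.000e-02 -1.300e-01  0.000e+00] q [-0.323  0.368  1.469 -0.008  1.306 -1.51 ]
```

View pics/scene3.png

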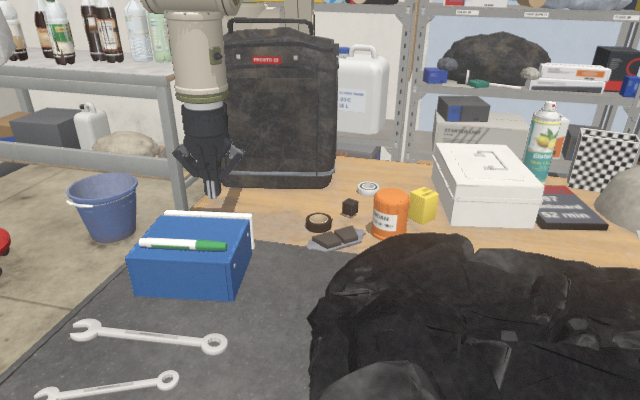

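```bash
python3 - <<'E'
from h import *
p=ctrl.camera_params("scene")
for z in(.082,.065,.05): print(z,proj(p,[.6314,-.1606,z]))
print(proj(p,[FR[0],FR[1],.081]))
im=cv2.imread("pics/scene3.png")[100:260,120:280];cv2.imwrite("pics/s3z.png",cv2.resize(im,None,fx=3.7,fy=3.7,interpolation=cv2.INTER_CUBIC))
E
```

```text
0.082 [214.1908379  201.80786672]
0.065 [215.11835231 209.76614639]
0.05 [215.92248514 216.66578469]
[208.73621085 210.71233072]
```

View pics/s3z.png

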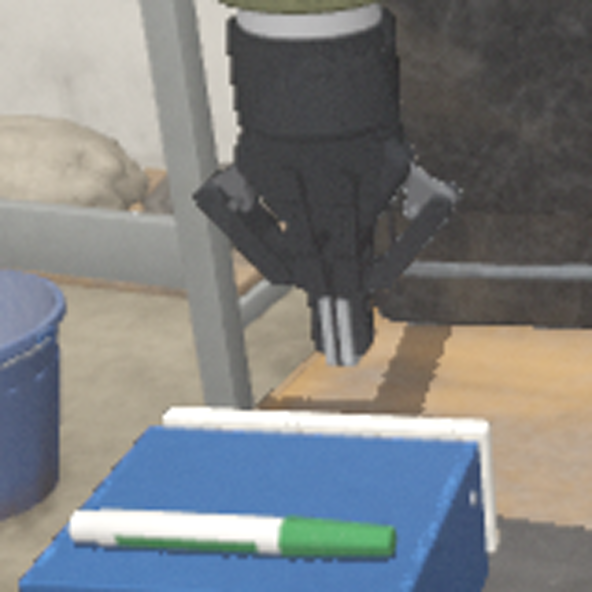

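```bash
python3 - <<'E'
from h import *
o=ctrl.get_obs();p=ctrl.camera_params("wrist")
Rt=R.from_rotvec(o["tcp_rot"]).as_matrix()
im=shot("wrist","wrist3")
print(o["ee_pos"],p["xyz"])
T=lambda y,z,x=0:proj(p,np.array(o["ee_pos"])+Rt@[x,y,z])
for y in(-.017,-.009,0,.017): print(y,T(y,.011).round(1),T(y,-.011).round(1))
for s in(-.08,0,.08): print("front top edge",proj(p,FR+UY*s+[0,0,.081]).round(1),"bottom",proj(p,FR+UY*s+[0,0,.009]).round(1))
E
```

```text
[ 0.63158645 -0.16072701  0.08262351] [ 0.56111522 -0.13135119  0.23540575]
-0.017 [323.8 248.2] [323.8 290. ]
-0.009 [323.8 240.9] [323.8 281.1]
0 [323.8 233.6] [323.7 272. ]
0.017 [323.7 221.5] [323.7 257. ]
front top edge [180.6 304.8] bottom [220.6 248.1]
front top edge [324.5 305.2] bottom [324.9 248.2]
front top edge [469.7 305.6] bottom [429.9 248.3]
```

View pics/wrist3.png

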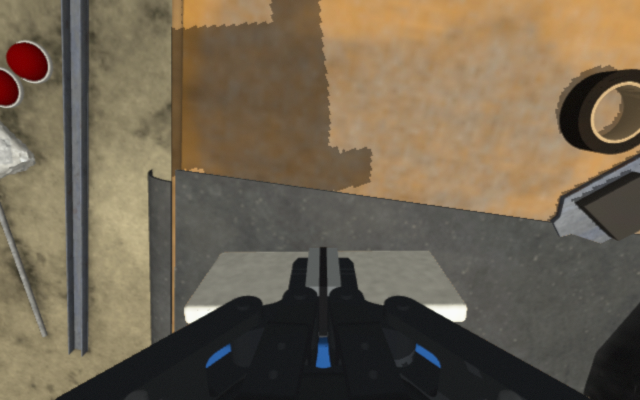

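```bash

python3 -m creep '[[[0,0,-5,0,0,0],[0,0,-10,0,0,0],[0,0,-15,0,0,0],[0,0,-18,0,0,0],[0,0,-21,0,0,0],[0,0,-24,0,0,0],[0,0,-26,0,0,0],[0,0,-26,0,0,0]]]' -1; python3 t.py
python3 - <<'E'
from h import *
im=shot("scene","scene4")
im=cv2.imread("pics/scene4.png")[100:260,120:280];cv2.imwrite("pics/s4z.png",cv2.resize(im,None,fx=3.7,fy=3.7,interpolation=cv2.INTER_CUBIC))
E
```

```text
time_s: 7.15
ee_pos: [0.6562, -0.1705, 0.083]
tcp_rot: [-1.37, -0.919, 0.93]
ft_force: [-0.7, -0.2, 0.1]
finger_gap: 0.0001
tau [-2.000e-02 -6.938e+01 -4.763e+01 -6.000e-02 -0.000e+00 -0.000e+00] q [-0.325  0.434  1.385 -0.008  1.324 -1.512]
```

View pics/s4z.png

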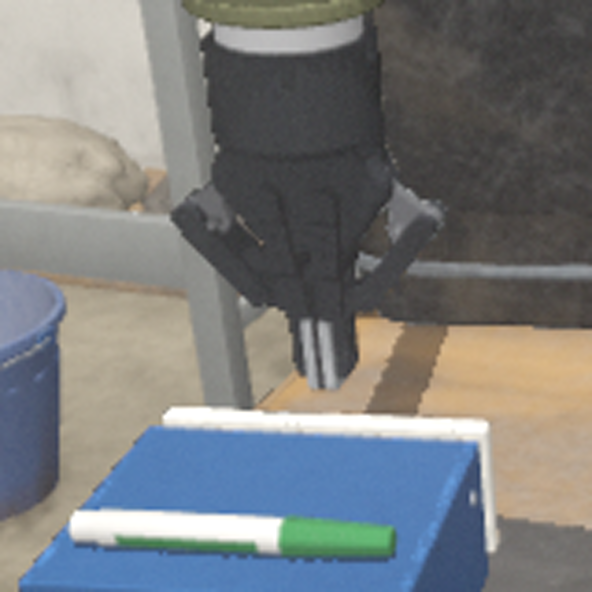

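```bash

python3 -m creep '[[[0,0,10,0,0,0],[0,0,20,0,0,0],[0,0,22,0,0,0],[0,5,22,0,0,0],[0,10,22,0,0,0],[0,14,22,0,0,0],[0,14,22,0,0,0]]]' -1; python3 t.py
python3 -m creep '[[[0,3,0,0,0,0],[0,6,0,0,0,0],[0,9,0,0,0,0],[0,12,0,0,0,0],[0,14,0,0,0,0],[0,14,0,0,0,0]]]' -1; python3 t.py
```

```text
time_s: 7.9
ee_pos: [0.6349, -0.1622, 0.0677]
tcp_rot: [-1.369, -0.917, 0.931]
ft_force: [0.1, 0.7, -0.1]
finger_gap: -0.0002
tau [-1.000e-02 -6.751e+01 -4.729e+01 -6.000e-02 -1.800e-01 -0.000e+00] q [-0.324  0.394  1.466 -0.009  1.285 -1.51 ]
time_s: 8.5
ee_pos: [0.6351, -0.1624, 0.0545]
tcp_rot: [-1.37, -0.918, 0.93]
ft_force: [-0.5, 0.6, -0.9]
finger_gap: -0.0001
tau [-1.000e-02 -6.725e+01 -4.647e+01 -6.000e-02 -9.000e-02  0.000e+00] q [-0.324  0.407  1.474 -0.009  1.262 -1.51 ]
```

```bash

python3 -m creep '[[[0,0,-5,0,0,0],[0,0,-10,0,0,0],[0,0,-14,0,0,0],[0,0,-17,0,0,0],[0,0,-20,0,0,0],[0,0,-22,0,0,0],[0,0,-24,0,0,0],[0,0,-24,0,0,0]]]' -1; python3 t.py
```

```text
time_s: 9.3
ee_pos: [0.6579, -0.1714, 0.055]
tcp_rot: [-1.37, -0.919, 0.93]
ft_force: [-2.5, 1.4, 2.8]
finger_gap: -0.0
tau [-5.400e-01 -6.951e+01 -4.720e+01 -2.500e-01 -7.900e-01  1.000e-02] q [-0.326  0.467  1.396 -0.008  1.28  -1.513]
```

```bash

python3 -m creep '[[[0,0,-2,0,0,0],[0,0,-4,0,0,0],[0,0,-5,0,0,0],[0,0,-5,0,0,0]]]' -1; python3 t.py
```

```text
time_s: 9.7
ee_pos: [0.6613, -0.1727, 0.0549]
tcp_rot: [-1.368, -0.917, 0.931]
ft_force: [-9.9, 4.3, 8.1]
finger_gap: -0.0
tau [-1.330e+00 -6.840e+01 -4.905e+01 -4.300e-01 -3.620e+00  3.000e-02] q [-0.326  0.479  1.38  -0.008  1.287 -1.513]
```

```bash

python3 -m creep '[[[0,0,-2,0,0,0],[0,0,-2,0,0,0],[0,0,10,0,0,0],[0,-15,25,0,0,0],[0,-40,35,0,0,0],[0,-70,40,0,0,0],[0,-110,40,0,0,0],[0,-150,40,0,0,0]]]' -1; python3 t.py
python3 -m creep '[[[0,-40,0,0,0,0],[0,-80,0,0,0,0],[0,-120,0,0,0,0],[0,-150,0,-0.1,0,0],[0,-150,0,-0.2,0,0],[0,-150,0,-0.2,0,0],[0,-150,0,-0.2,0,0]]]' 1
python3 - <<'E'
from h import *
st()
p=ctrl.camera_params("wrist"); shot("wrist","wrist5")
for l in("drawer_front","drawer_floor","bearing","unit"): find("wrist",l,p=p)
shot("scene","scene5")
E
```

```text
time_s: 10.5
ee_pos: [0.6257, -0.1574, 0.2061]
tcp_rot: [-1.371, -0.919, 0.93]
ft_force: [0.5, -0.3, 0.5]
finger_gap: -0.0002
tau [ 1.800e-01 -6.196e+01 -4.637e+01 -6.000e-02 -1.150e+00  0.000e+00] q [-0.321  0.259  1.37  -0.008  1.512 -1.51 ]
time_s: 11.2
ee_pos: [0.6257, -0.156, 0.3549]
tcp_rot: [-1.538, -1.032, 0.856]
ft_force: [-0.6, -1.0, -0.4]
finger_gap: 0.0853
time_s 11.2
qpos [-0.311   0.039   1.3572 -0.022   1.5483 -1.5027]
ee_pos [ 0.6257 -0.156   0.3549]
tcp_rot [-1.5377 -1.0322  0.8563]
ft_force [-0.6352 -0.9662 -0.4287]
finger_gap 0.0853
wrist drawer_front tip 0.73 [ 0.594  -0.1497  0.0464]
wrist drawer_front tip 0.49 [ 0.7465 -0.2053  0.006 ]
wrist drawer_floor tip 0.73 [ 0.6439 -0.1719  0.0223]
wrist unit tip 0.74 [ 0.7471 -0.2069  0.0044]
```

View pics/wrist5.png

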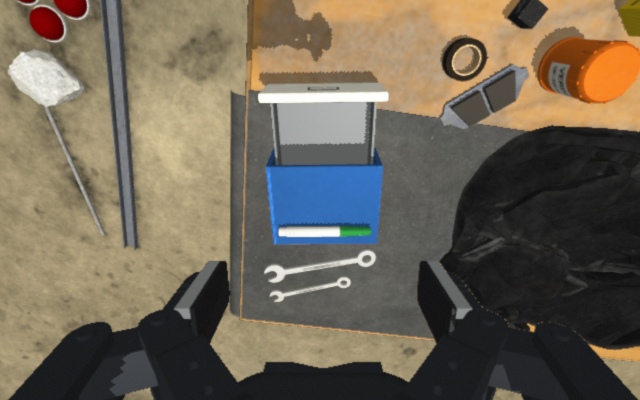

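View pics/scene5.png

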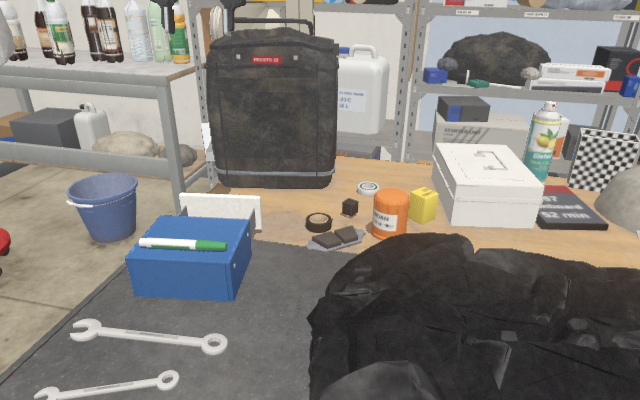

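```bash
python3 - <<'E'
from h import *
p=ctrl.camera_params("top")
q=-.3003
er=np.array([np.cos(q),np.sin(q)]);el=np.array([-er[1],er[0]])
for n,uv,z in[("drumC",(460,222),.70),("Lfar",(402,175),.70),("Rfar",(520,205),.70),("Lnear",(345,395),.78),("Rnear",(483,395),.78),("Lin",(362,395),.78)]:
    X=unproj(p,uv,z);print(n,X.round(3),"r",(er@X[:2]).round(3),"lat",(el@X[:2]).round(3))
im=cv2.imread("pics/top1.png")[140:400,320:560];cv2.imwrite("pics/t1z.png",cv2.resize(im,None,fx=2.3,fy=2.3))
shot("top","top5")
E
```

```text
drumC [ 0.486 -0.123  0.7  ] r 0.5 lat 0.026
Lfar [ 0.544 -0.053  0.7  ] r 0.536 lat 0.11
Rfar [ 0.507 -0.199  0.7  ] r 0.544 lat -0.04
Lnear [0.298 0.024 0.78 ] r 0.277 lat 0.111
Rnear [ 0.298 -0.115  0.78 ] r 0.319 lat -0.022
Lin [0.298 0.007 0.78 ] r 0.282 lat 0.095
```

View pics/t1z.png

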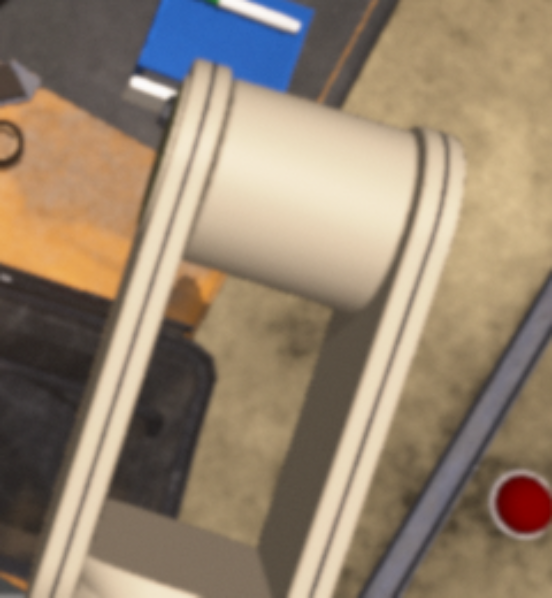

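View pics/top5.png

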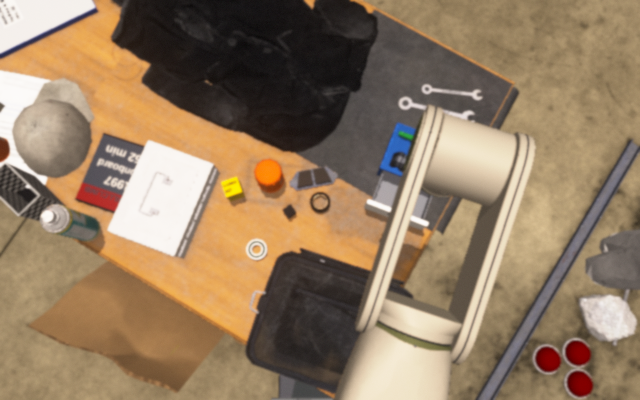

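```bash
cat > ik.py <<'E'
import numpy as np
from scipy.spatial.transform import Rotation as R
L1,L2,H,D,OFF=.2286,.5699,.2966,.2756,.0508
BAG=np.array([(.481,.106),(.408,-.13),(.218,-.069),(.292,.176)])
def sd_bag(P,top=.36):
    # signed-ish distance of points to bag box (negative inside)
    a=BAG; c=a.mean(0); ds=[]
    for i in range(4):
        e=a[(i+1)%4]-a[i]; n=np.array([e[1],-e[0]])/np.linalg.norm(e)
        if n@(c-a[i])>0:n=-n
        ds.append((P[:,:2]-a[i])@n)
    d=np.array(ds+[P[:,2]-top]); m=d.max(0)
    out=np.linalg.norm(np.maximum(d,0),axis=0)
    return np.where(m>0,np.maximum(m,0)*0+np.minimum(out,9),m)
def solve(tcp,yt):
    w=np.array(tcp)-D*np.array(yt)
    rr=np.hypot(w[0],w[1]); 
    q1=np.arctan2(w[1],w[0])-np.arcsin(OFF/rr); r=np.sqrt(rr**2-OFF**2)
    z=w[2]-H; d=np.hypot(r,z)
    c=(L1**2+d*d-L2**2)/(2*L1*d)
    if abs(c)>1: return None
    a=np.arctan2(z,r)+np.arccos(c)  # elevation of upper arm
    er=np.array([np.cos(q1),np.sin(q1),0]);el=np.array([-np.sin(q1),np.cos(q1),0]);ez=np.array([0,0,1.])
    E=el*OFF+er*L1*np.cos(a)+ez*(H+L1*np.sin(a))
    f=(w-E)/np.linalg.norm(w-E)
    ax=np.cross(f,yt)
    s=np.linalg.norm(ax); ax=ax/s if s>1e-6 else el
    if ax@el>0: pass
    q5=np.arctan2(s,f@yt)
    q4=np.arctan2(np.dot(np.cross(-el,ax),f),-el@ax)
    q2=np.pi/2-a; q23=np.arccos(np.clip(f[2],-1,1))
    return dict(w=w,E=E,f=f,ax=ax,q=[q1,q2,q23-q2,q4,q5])
def pts(s,th=.048,wd=.078,T=None):
    n=np.cross(s["ax"],s["f"]);P=[]
    for t in np.linspace(.15,L2+.045,30):
        for u in(-wd,0,wd):
            for v in(-th,th): P.append(s["E"]+s["f"]*t+s["ax"]*u+n*v)
    return np.array(P)
def hand(s,yt):
    yt=np.array(yt);a=np.cross(yt,[0.3,.5,.8]);a/=np.linalg.norm(a);b=np.cross(yt,a);P=[]
    for t in np.linspace(0,.2,12):
        for k in np.linspace(0,2*np.pi,12,endpoint=False): P.append(s["w"]+yt*t+.045*(a*np.cos(k)+b*np.sin(k)))
    return np.array(P)
E
python3 - <<'E'
from ik import *
# sanity vs observed
for tcp in([.6351,-.1624,.0545],[.6613,-.1727,.0549]):
    s=solve(tcp,[0,0,-1]);print(np.round(s["q"],3), sd_bag(pts(s)).min().round(3))
out=[]
for z in(0.0,):
  for tl in np.radians([0,10,20,30,40,45,50]):
    for az in np.radians(np.arange(0,360,15)):
      # wrist displaced towards az by tilt tl
      yt=-np.array([np.sin(tl)*np.cos(az),np.sin(tl)*np.sin(az),np.cos(tl)])
      s=solve([.512,.201,z],yt)
      if s is None: continue
      out.append((sd_bag(pts(s)).min(),sd_bag(hand(s,yt)).min(),np.degrees(tl),np.degrees(az),np.round(s["q"],2)))
out.sort(key=lambda a:-min(a[0],a[1]))
for o in out[:25]: print(round(o[0],3),round(o[1],3),o[2].round(),o[3].round(),o[4])
E
```

```text
[-0.328  0.496  1.373  3.142  1.272] -0.005
[-0.33   0.618  1.224 -3.142  1.3  ] -0.006
0.014 0.098 50.0 120.0 [0.67 0.41 1.77 2.23 1.28]
0.013 0.081 50.0 135.0 [0.67 0.21 2.01 2.11 1.09]
0.012 0.112 50.0 105.0 [0.64 0.6  1.54 2.34 1.46]
0.01 0.107 45.0 105.0 [0.62 0.53 1.59 2.4  1.41]
0.008 0.065 50.0 150.0 [ 0.64 -0.02  2.25  2.    0.88]
0.007 0.094 45.0 120.0 [0.64 0.35 1.81 2.3  1.24]
0.004 0.124 50.0 90.0 [0.6  0.78 1.31 2.46 1.63]
0.004 0.117 45.0 90.0 [0.58 0.7  1.38 2.51 1.57]
0.003 0.102 40.0 105.0 [0.59 0.47 1.63 2.47 1.36]
0.001 0.09 40.0 120.0 [0.6  0.3  1.83 2.38 1.2 ]
0.0 0.079 45.0 135.0 [0.63 0.16 2.03 2.21 1.06]
-0.0 0.11 40.0 90.0 [0.56 0.62 1.44 2.56 1.5 ]
-0.004 0.065 45.0 150.0 [ 0.6  -0.06  2.24  2.13  0.85]
-0.007 0.09 30.0 105.0 [0.52 0.35 1.72 2.61 1.27]
-0.007 0.114 40.0 75.0 [0.51 0.76 1.27 2.66 1.64]
-0.008 0.096 30.0 90.0 [0.5  0.48 1.57 2.68 1.39]
-0.008 0.129 50.0 75.0 [0.55 0.94 1.09 2.57 1.78]
-0.008 0.036 50.0 165.0 [ 0.57 -0.27  2.48  1.92  0.64]
-0.009 0.122 45.0 75.0 [0.53 0.85 1.18 2.62 1.71]
-0.01 0.077 40.0 135.0 [0.6  0.12 2.03 2.31 1.03]
-0.011 0.099 30.0 75.0 [0.47 0.59 1.43 2.76 1.49]
-0.011 0.082 30.0 120.0 [0.53 0.21 1.87 2.56 1.13]
-0.018 0.073 30.0 135.0 [0.52 0.07 2.03 2.53 0.99]
-0.018 0.082 20.0 90.0 [0.44 0.35 1.68 2.81 1.28]
-0.018 0.064 40.0 150.0 [ 0.57 -0.08  2.23  2.27  0.84]
```

```bash
cat > fit.py <<'E'
import numpy as np
from scipy.optimize import least_squares
D=[([1.0496,.1304,1.4882,1.523],[.2533,.5439,.2213]),([.6908,.0381,1.3141,1.7881],[.4055,.4012,.372]),([.0943,-.0294,1.2926,1.8788],[.5279,.1013,.4211]),([-.3003,-.1948,1.515,1.5246],[.5736,-.1402,.3996]),
([-.3206,.2426,1.5038,1.4054],[.6026,-.1494,.1443]),([-.322,.332,1.44,1.372],[.6311,-.1601,.1213]),([-.323,.368,1.469,1.306],[.6314,-.1606,.0822]),([-.325,.434,1.385,1.324],[.6562,-.1705,.083]),([-.324,.407,1.474,1.262],[.6351,-.1624,.0545]),([-.326,.467,1.396,1.28],[.6579,-.1714,.055]),([-.321,.259,1.37,1.512],[.6257,-.1574,.2061]),([-.311,.039,1.3572,1.5483],[.6257,-.156,.3549])]
def f(x,q):
    L1,L2,h,d,r0,o=x; a=q[1]+q[2]; t=a+q[3]
    return r0+L1*np.sin(q[1])+L2*np.sin(a+o)+d*np.sin(t), h+L1*np.cos(q[1])+L2*np.cos(a+o)+d*np.cos(t)
def res(x):
    e=[]
    for q,p in D:
        r,z=f(x,q); e+=[r-np.sqrt(p[0]**2+p[1]**2-.0508**2),z-p[2]]
    return e
s=least_squares(res,[.3,.5,.3,.28,0,0]);print(s.x.round(4),np.round(np.array(s.fun)*1000,1))
E
python3 fit.py
```

```text
[ 3.697e-01  5.569e-01  3.149e-01  3.714e-01 -2.000e-04  1.123e-01] [-0.2  0.  -0.1  0.1 -0.   0.1  0.1 -0.3  0.1  0.   0.1  0.   0.3  0.5
 -0.2 -0.5  0.   0.2 -0.3 -0.5  0.4  0.3 -0.1 -0. ]
```

```bash
cat > ik2.py <<'E'
from ik import sd_bag,BAG
import ik,numpy as np
L1,LF,B,H,D,OFF=.3697,.5534,.0624,.3149,.3714,.0508
def solve(tcp,yt):
    yt=np.array(yt);w=np.array(tcp)-D*yt; L2=np.hypot(LF,B);o=np.arctan2(B,LF)
    rr=np.hypot(w[0],w[1]);q1=np.arctan2(w[1],w[0])-np.arcsin(OFF/rr);r=np.sqrt(rr**2-OFF**2)
    z=w[2]-H;d=np.hypot(r,z);c=(L1**2+d*d-L2**2)/(2*L1*d)
    if abs(c)>1:return None
    a=np.arctan2(z,r)+np.arccos(c)
    er=np.array([np.cos(q1),np.sin(q1),0]);el=np.array([-np.sin(q1),np.cos(q1),0]);ez=np.array([0,0,1.])
    E0=el*OFF+er*L1*np.cos(a)+ez*(H+L1*np.sin(a))
    v=w-E0; ang=np.arctan2(v@er,v@ez)-o   # q23
    f=er*np.sin(ang)+ez*np.cos(ang); E=w-f*LF
    ax=np.cross(f,yt);s=np.linalg.norm(ax);ax=ax/s if s>1e-6 else el
    q5=np.arctan2(s,f@yt); q4=np.arctan2(np.dot(np.cross(-el,ax),f),-el@ax)
    if ax@el>0: ref=el
    else: ref=-el
    q4=np.arctan2(np.dot(np.cross(el,ax),f),el@ax)
    q2=np.pi/2-a
    return dict(w=w,E=E,f=f,ax=ax,q=[q1,q2,ang-q2,q4,q5])
def pts(s,th=.05,wd=.078):
    n=np.cross(s["ax"],s["f"]);P=[]
    for t in np.linspace(.05,LF+.05,30):
        for u in(-wd,0,wd):
            for v in(-th,th): P.append(s["E"]+s["f"]*t+s["ax"]*u+n*v)
    return np.array(P)
def hand(s,yt,R=.05):
    yt=np.array(yt);a=np.cross(yt,[0.3,.5,.8]);a/=np.linalg.norm(a);b=np.cross(yt,a);P=[]
    for t in np.linspace(0,.31,16):
        for k in np.linspace(0,2*np.pi,12,endpoint=False): P.append(s["w"]+yt*t+R*(a*np.cos(k)+b*np.sin(k)))
    return np.array(P)
E
python3 - <<'E'
from ik2 import *
for tcp in([.6351,-.1624,.0545],[.6613,-.1727,.0549]):
    s=solve(tcp,[0,0,-1]);print(np.round(s["q"],3), sd_bag(pts(s)).min().round(3))
out=[]
for tl in np.radians([0,5,10,15,20,30,40]):
    for az in np.radians(np.arange(0,360,30)):
      yt=-np.array([np.sin(tl)*np.cos(az),np.sin(tl)*np.sin(az),np.cos(tl)])
      s=solve([.512,.201,.0],yt)
      if s is None: continue
      out.append((sd_bag(pts(s)).min(),sd_bag(hand(s,yt)).min(),np.degrees(tl),np.degrees(az),np.round(s["q"],2)))
      if tl==0:print(out[-1]);break
out.sort(key=lambda a:-min(a[0],a[1]))
for o in out[:16]: print(round(o[0],3),round(o[1],3),o[2].round(),o[3].round(),o[4])
for P in([.512,.201,.08],[.512,.201,.15],[.645,-.168,.035]):
    s=solve(P,[0,0,-1]);print(P,sd_bag(pts(s)).min(),sd_bag(hand(s,[0,0,-1])).min())
E
```

```text
[-0.328  0.405  1.476  0.     1.26 ] 0.082
[-0.33   0.474  1.385  0.     1.282] 0.086
(np.float64(-0.004327604889305836), np.float64(0.050712642784954985), np.float64(0.0), np.float64(0.0), array([0.28, 0.22, 1.81, 0.  , 1.11]))
0.08 0.08 40.0 120.0 [ 0.71  0.41  1.77 -0.74  1.22]
0.078 0.097 40.0 90.0 [ 0.63  0.64  1.44 -0.54  1.53]
0.073 0.084 30.0 90.0 [ 0.57  0.51  1.55 -0.44  1.4 ]
0.061 0.072 30.0 120.0 [ 0.62  0.31  1.81 -0.58  1.14]
0.06 0.088 30.0 60.0 [ 0.47  0.66  1.34 -0.28  1.59]
0.06 0.072 20.0 90.0 [ 0.49  0.39  1.65 -0.32  1.28]
0.055 0.101 40.0 60.0 [ 0.51  0.82  1.17 -0.34  1.76]
0.051 0.075 20.0 60.0 [ 0.42  0.5   1.51 -0.2   1.42]
0.048 0.065 20.0 120.0 [ 0.51  0.25  1.83 -0.4   1.09]
0.047 0.066 15.0 90.0 [ 0.44  0.34  1.7  -0.25  1.23]
0.041 0.058 40.0 150.0 [ 0.69  0.13  2.12 -0.92  0.86]
0.041 0.068 15.0 60.0 [ 0.39  0.42  1.59 -0.16  1.34]
0.036 0.061 15.0 120.0 [ 0.46  0.23  1.84 -0.3   1.08]
0.031 0.061 10.0 90.0 [ 0.39  0.29  1.74 -0.17  1.18]
0.029 0.07 20.0 30.0 [ 0.33  0.55  1.44 -0.07  1.5 ]
0.028 0.062 10.0 60.0 [ 0.36  0.35  1.67 -0.12  1.26]
[0.512, 0.201, 0.08] 0.05465800079985262 0.050712642784954985
[0.512, 0.201, 0.15] 0.11916805668138981 0.050712642784954985
[0.645, -0.168, 0.035] 0.07231589914923314 0.18908319926538647
```

```bash
cat >> h.py <<'E'
def Rtilt(azx,tl):
    """jaw axis azimuth azx(rad), wrist displaced toward +z tool by tl"""
    x=np.array([np.cos(azx),np.sin(azx),0]);y=np.array([0,0,-1.]);z=np.cross(x,y)
    return R.from_matrix(np.stack([x,y,z],1))*R.from_rotvec([-tl,0,0])
E
python3 - <<'E'
from h import *
Rd=Rtilt(np.radians(-15),.175);print(Rd.as_matrix()[:,1:].round(3))
rel([.511,.198,.15],Rd);rel([.55,.05,.30],Rd)
o=ctrl.get_obs()
R0=R.from_rotvec(o["tcp_rot"]);Z=R.from_rotvec([0,0,np.radians(-41)])
print((R0.inv()*(Z*R0)).as_rotvec(),(R0.inv()*Rtilt(np.radians(27),.175)).as_rotvec())
E
```

```text
[[-0.045  0.255]
 [-0.168  0.951]
 [-0.985 -0.174]]
shift [287.5 151.  274.6] rot [0.025 1.427 0.263]
shift [163.4  22.9 155.7] rot [0.025 1.427 0.263]
[0.00589845 0.70150239 0.14114348] [0.025489   0.70675288 0.12553498]
```

```bash
python3 -m creep '[[[20,3,20,0,0.1,0.02],[40,6,40,0,0.22,0.04],[65,10,60,0.01,0.34,0.06],[90,13,85,0.01,0.46,0.08],[115,16,110,0.02,0.58,0.1],[140,20,135,0.02,0.7,0.13],[163,23,155,0.02,0.8,0.15],[163,23,155,0.02,0.8,0.15]]]' 1
python3 - <<'E'
from h import *
rel([.511,.198,.17],Rtilt(np.radians(-15),.175))
E
```

```text
time_s: 12.35
ee_pos: [0.549, 0.053, 0.2988]
tcp_rot: [-1.73, -0.325, 0.278]
ft_force: [0.2, -0.6, -0.1]
finger_gap: 0.0857
shift [ 18.5  99.8 169.6] rot [0.008 0.628 0.108]
```

```bash
python3 -m creep '[[[2,10,30,0,0.1,0.02],[5,25,65,0,0.2,0.035],[8,45,100,0,0.32,0.055],[11,65,130,0,0.44,0.075],[15,85,155,0.01,0.54,0.09],[18,100,170,0.01,0.628,0.108],[18,100,170,0.01,0.628,0.108],[18,100,170,0.01,0.628,0.108]]]' 1
python3 - <<'E'
from h import *
st()
p=ctrl.camera_params("wrist"); shot("wrist","wrist6")
find("wrist","bearing",p=p);find("wrist","bearing","spot",p=p)
m=ctrl.masks_of("wrist","bearing")
for d in m[:2]:
    ys,xs=np.nonzero(d["region"]);c=((xs.min()+xs.max())/2,(ys.min()+ys.max())/2);print(d["confidence"],c,xs.min(),xs.max(),ys.min(),ys.max(),"top plane",unproj(p,c,.012))
m=ctrl.masks_of("top","bearing")
E
```

```text
time_s: 13.15
ee_pos: [0.5123, 0.194, 0.1713]
tcp_rot: [-1.734, 0.224, -0.191]
ft_force: [0.2, 0.1, -0.5]
finger_gap: 0.0859
time_s 13.15
qpos [ 0.3652  0.1282  1.5929 -0.1421  1.5217  0.6382]
ee_pos [0.5123 0.194  0.1713]
tcp_rot [-1.734   0.2241 -0.1909]
ft_force [ 0.1703  0.0766 -0.4874]
finger_gap 0.0859
wrist bearing tip 0.65 [0.51   0.2    0.0018]
wrist bearing spot 0.88 [0.5132 0.2063 0.0179]
0.84 (np.float64(322.5), np.float64(143.5)) 296 349 115 172 top plane [0.51498385 0.20202798 0.012     ]
```

View pics/wrist6.png

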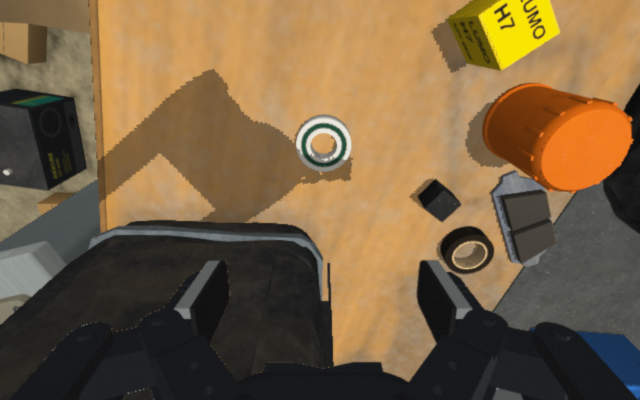

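```bash
python3 - <<'E'
from h import *
p=ctrl.camera_params("wrist")
for uv in((130,225),(300,228),(322,262)): print(uv,unproj(p,uv,0).round(3))
Rd=Rtilt(np.radians(-15),.175); yt=Rd.as_matrix()[:,1]
b=np.array([.514,.2015,.006])
for h in(.08,.03,0): t=b+.014*yt+[0,0,h];print(h,t.round(4));rel(t,Rd)
from ik2 import *
s=solve(b+.014*yt,yt);print(np.round(s["q"],2),sd_bag(pts(s)).min(),sd_bag(hand(s,yt)).min())
E
```

```text
(130, 225) [0.284 0.164 0.   ]
(300, 228) [0.465 0.111 0.   ]
(322, 262) [0.476 0.058 0.   ]
0.08 [0.5134 0.1991 0.0722]
shift [-1.1 98.  22. ] rot [-0.003 -0.001  0.004]
0.03 [0.5134 0.1991 0.0222]
shift [ -1.3 147.2  30.6] rot [-0.003 -0.001  0.004]
0 [ 0.5134  0.1991 -0.0078]
shift [ -1.5 176.8  35.7] rot [-0.003 -0.001  0.004]
[ 0.37  0.34  1.7  -0.15  1.21] 0.025149072949038453 0.06185744892165128
```

```bash
python3 -m creep '[[[0,30,7,0,0,0],[-1,65,15,0,0,0],[-1,98,22,0,0,0],[-1,115,25,0,0,0],[-1,130,28,0,0,0],[-1,145,30,0,0,0],[-1,147,31,0,0,0],[-1,147,31,0,0,0]]]' 1; python3 t.py
python3 - <<'E'
from h import *
shot("scene","scene7")
im=cv2.imread("pics/scene7.png")[60:260,280:480];cv2.imwrite("pics/s7z.png",cv2.resize(im,None,fx=3,fy=3,interpolation=cv2.INTER_CUBIC))
E
```

```text
time_s: 14.2
ee_pos: [0.5127, 0.1998, 0.0211]
tcp_rot: [-1.733, 0.227, -0.194]
ft_force: [0.7, 1.0, -0.5]
finger_gap: 0.0854
tau [-5.000e-02 -5.726e+01 -4.223e+01 -9.100e-01  6.600e-01  3.000e-02] q [ 0.374  0.295  1.694 -0.148  1.257  0.689]
```

View pics/s7z.png

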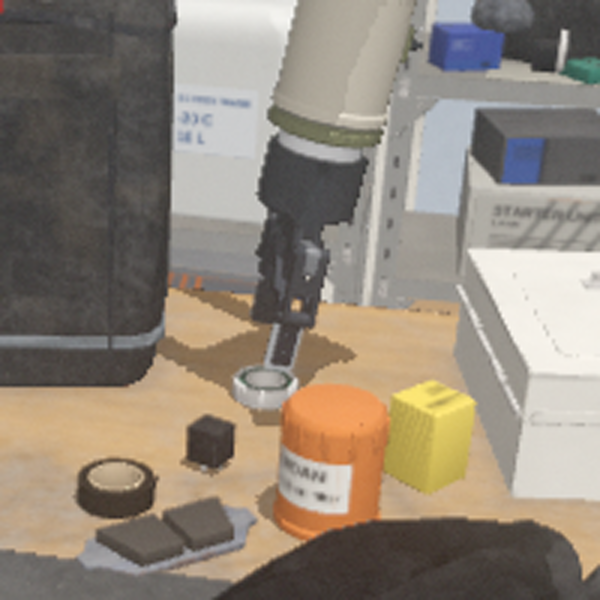

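```bash
python3 -m creep '[[[0,6,1,0,0,0],[0,12,2,0,0,0],[0,17,3,0,0,0],[0,22,4,0,0,0],[0,22,4,0,0,0]]]' 1; python3 t.py
python3 -m creep '[[[0,2,0.3,0,0,0],[0,4,0.7,0,0,0],[0,6,1,0,0,0],[0,6,1,0,0,0]]]' 1; python3 t.py
```

```text
time_s: 14.75
ee_pos: [0.5118, 0.1997, -0.0026]
tcp_rot: [-1.734, 0.228, -0.192]
ft_force: [-1.0, 0.6, 0.0]
finger_gap: 0.0853
tau [-3.000e-02 -5.932e+01 -4.254e+01 -9.300e-01  5.400e-01  3.000e-02] q [ 0.374  0.329  1.702 -0.15   1.218  0.696]
time_s: 15.15
ee_pos: [0.5125, 0.1998, -0.0078]
tcp_rot: [-1.733, 0.227, -0.194]
ft_force: [-0.7, 0.1, 1.0]
finger_gap: 0.0854
tau [-1.000e-02 -5.923e+01 -4.195e+01 -9.100e-01  6.900e-01  1.000e-02] q [ 0.374  0.337  1.703 -0.15   1.208  0.697]
```

Close on it.

```bash
python3 -m creep '[[[0,0,0,0,0,0],[0,0,0,0,0,0],[0,0,0,0,0,0],[0,0,0,0,0,0],[0,0,0,0,0,0],[0,0,0,0,0,0]]]' -1 40; python3 t.py
python3 - <<'E'
from h import *
shot("wrist","wrist8");shot("scene","scene8")
im=cv2.imread("pics/scene8.png")[60:260,280:480];cv2.imwrite("pics/s8z.png",cv2.resize(im,None,fx=3,fy=3,interpolation=cv2.INTER_CUBIC))
E
```

```text
time_s: 15.75
ee_pos: [0.5131, 0.2001, -0.0068]
tcp_rot: [-1.733, 0.226, -0.195]
ft_force: [-1.1, -0.2, 4.4]
finger_gap: 0.0494
tau [-1.400e-01 -5.639e+01 -4.025e+01 -7.300e-01  1.100e-01 -2.000e-02] q [ 0.374  0.336  1.702 -0.15   1.208  0.697]
```

View pics/wrist8.png

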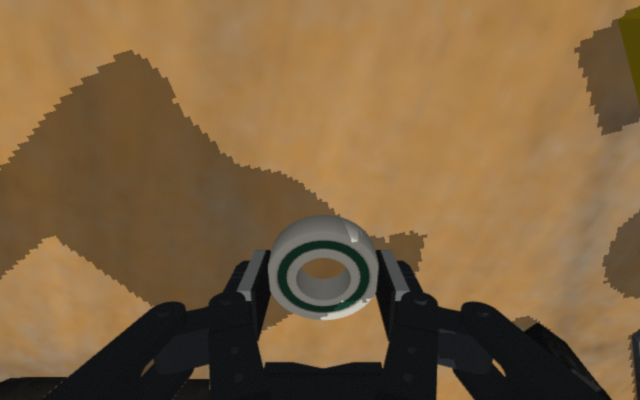

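View pics/s8z.png

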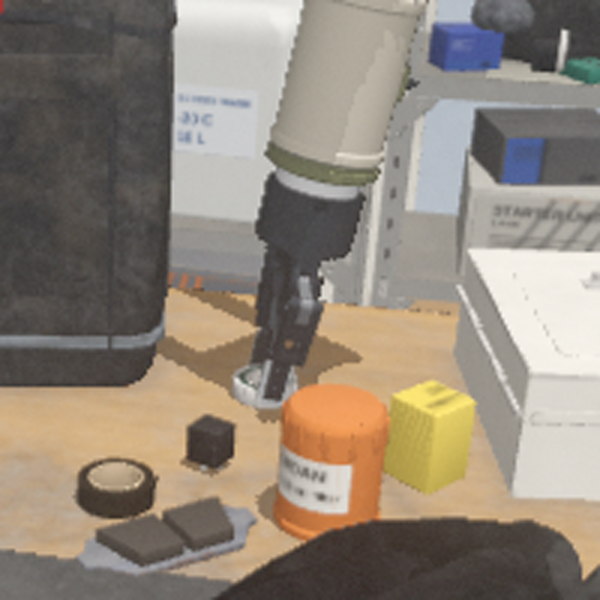

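```bash
python3 -m creep '[[[0,-5,-1,0,0,0],[0,-12,-2,0,0,0],[0,-20,-3.5,0,0,0],[0,-30,-5,0,0,0],[0,-40,-7,0,0,0],[0,-40,-7,0,0,0]]]' -1 40; python3 t.py
python3 - <<'E'
from h import *
shot("wrist","wrist9");shot("scene","scene9")
im=cv2.imread("pics/scene9.png")[60:260,280:480];cv2.imwrite("pics/s9z.png",cv2.resize(im,None,fx=3,fy=3,interpolation=cv2.INTER_CUBIC))
E
```

```text
time_s: 16.45
ee_pos: [0.5141, 0.2005, 0.0355]
tcp_rot: [-1.731, 0.224, -0.197]
ft_force: [0.3, 1.0, -0.4]
finger_gap: 0.0493
tau [  0.06 -57.93 -43.06  -0.96   1.35  -0.06] q [ 0.374  0.275  1.688 -0.147  1.279  0.686]
```

View pics/wrist9.png

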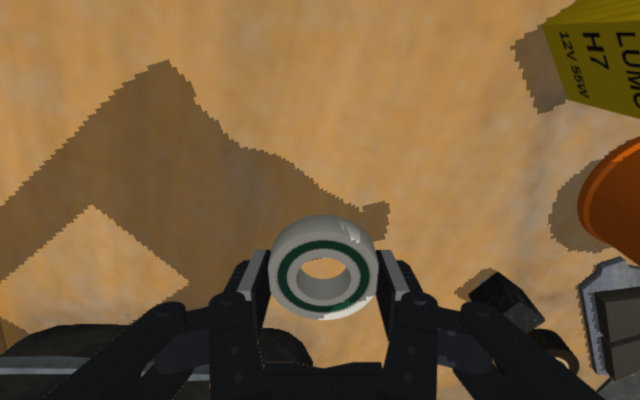

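View pics/s9z.png

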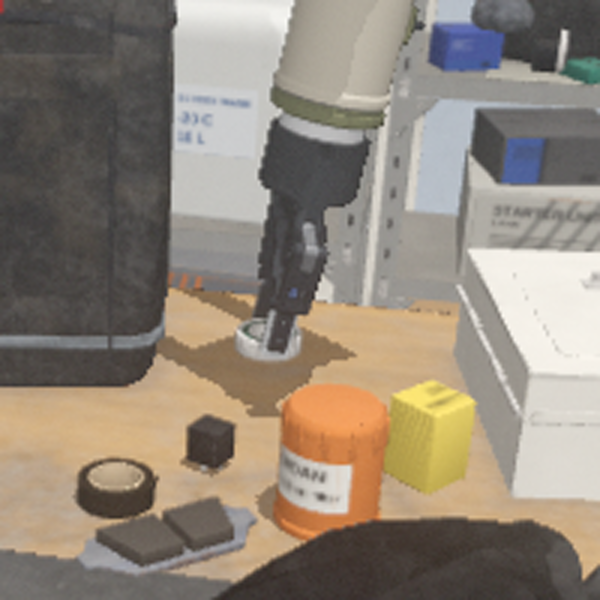

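```bash
python3 - <<'E'
from h import *
Rd=Rtilt(np.radians(90)+YAW,.175);print(Rd.as_matrix()[:,1].round(3))
rel([.515,.18,.27],Rtilt(np.radians(-15),.175)); rel([.59,0,.28],Rtilt(np.radians(27),.175))
print(FR-.008*UX)
E
```

```text
[ 0.162 -0.064 -0.985]
shift [   7.9 -229.6  -59.2] rot [-0.003 -0.001  0.003]
shift [ 127.  -212.6 -212.9] rot [-0.001 -0.723 -0.124]
[ 0.65456772 -0.16954007  0.        ]
```

```bash
python3 -m creep '[[[0,-40,-7,0,0,0],[2,-80,-18,0,0,0],[3,-120,-28,0,0,0],[4,-160,-40,0,0,0],[20,-200,-60,0,-0.08,-0.01],[40,-220,-90,0,-0.18,-0.03],[65,-220,-125,0,-0.3,-0.05],[85,-218,-155,0,-0.42,-0.07]]]' -1 40
python3 - <<'E'
from h import *
rel([.59,0,.27],Rtilt(np.radians(27),.175));rel([.60,-.06,.26],Rtilt(np.radians(42),.175))
E
```

```text
time_s: 17.35
ee_pos: [0.5653, 0.0655, 0.276]
tcp_rot: [-1.74, -0.148, 0.123]
ft_force: [0.3, 1.1, -2.5]
finger_gap: 0.0492
shift [ 13.3  17.8 -66.7] rot [-0.001 -0.297 -0.052]
shift [  13.    38.2 -124.8] rot [-0.001 -0.555 -0.097]
```

```bash
python3 -m creep '[[[2,2,-20,0,-0.1,-0.02],[5,4,-42,0,-0.2,-0.035],[8,8,-64,0,-0.3,-0.05],[11,12,-85,0,-0.4,-0.07],[13,18,-105,0,-0.48,-0.085],[13,22,-125,0,-0.555,-0.097],[13,24,-125,0,-0.555,-0.097]]]' -1 40
python3 - <<'E'
from h import *
rel(FR-.008*UX+[0,0,.22],Rtilt(np.radians(90)+YAW,.175))
E
```

```text
time_s: 18.05
ee_pos: [0.5975, -0.0591, 0.2718]
tcp_rot: [-1.658, -0.628, 0.532]
ft_force: [0.0, 0.5, -2.2]
finger_gap: 0.0489
shift [ -30.6   71.8 -109.8] rot [-0.003 -0.458 -0.083]
```

```bash
python3 -m creep '[[[-5,8,-20,0,-0.08,-0.015],[-10,20,-40,0,-0.16,-0.03],[-16,32,-60,0,-0.25,-0.045],[-22,44,-80,0,-0.34,-0.06],[-28,58,-100,0,-0.42,-0.075],[-30,70,-110,0,-0.458,-0.083],[-30,70,-110,0,-0.458,-0.083],[-30,70,-110,0,-0.458,-0.083]]]' -1 40
python3 - <<'E'
from h import *
p=ctrl.camera_params("wrist");shot("wrist","wrist10");shot("scene","scene10")
find("wrist","drawer_front",p=p);find("wrist","drawer_floor",p=p);find("wrist","bearing",p=p)
F=FR-.072*UX
for s in(-.08,.08): print(proj(p,F+UY*s+[0,0,.081]).round(1),proj(p,F+UX*.095+UY*s+[0,0,.083]).round(1))
rel(FR-.008*UX+[0,0,.09],Rtilt(np.radians(90)+YAW,.175))
rel(FR-.008*UX+[0,0,.03],Rtilt(np.radians(90)+YAW,.175))
E
```

```text
time_s: 18.85
ee_pos: [0.655, -0.1657, 0.2217]
tcp_rot: [-1.508, -1.024, 0.859]
ft_force: [0.3, 0.9, -0.7]
finger_gap: 0.0495
wrist drawer_front tip 0.81 [ 0.5923 -0.1469  0.0455]
wrist drawer_floor tip 0.67 [ 0.6441 -0.1696  0.0208]
wrist bearing tip 0.69 [ 0.6491 -0.1626  0.2295]
[220.3  86.5] [234.5 192.7]
[417.   86.1] [404.3 192.4]
shift [ -4.4 131.5  22.7] rot [-0.001  0.001  0.002]
shift [ -4.5 190.6  33.1] rot [-0.001  0.001  0.002]
```

View pics/wrist10.png

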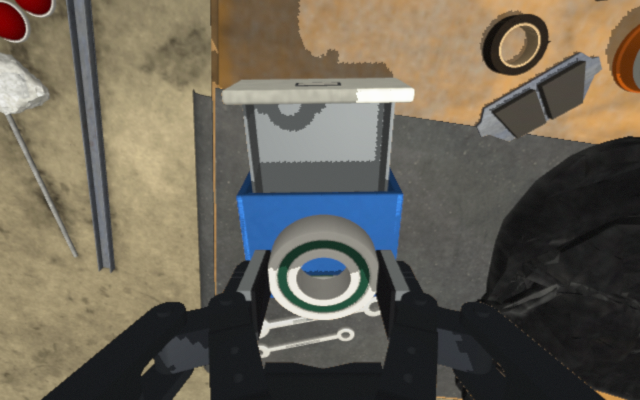

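```bash
python3 -m creep '[[[-1,30,5,0,0,0],[-2,60,10,0,0,0],[-4,90,16,0,0,0],[-4,115,20,0,0,0],[-4,132,23,0,0,0],[-4,132,23,0,0,0]]]' -1 40; python3 t.py
python3 - <<'E'
from h import *
shot("scene","scene11");shot("wrist","wrist11")
im=cv2.imread("pics/scene11.png")[60:260,100:300];cv2.imwrite("pics/s11z.png",cv2.resize(im,None,fx=3,fy=3,interpolation=cv2.INTER_CUBIC))
rel(FR-.008*UX+[0,0,.03],Rtilt(np.radians(90)+YAW,.175))
E
```

```text
time_s: 19.7
ee_pos: [0.6518, -0.1687, 0.0851]
tcp_rot: [-1.505, -1.023, 0.863]
ft_force: [-1.0, 0.3, -1.2]
finger_gap: 0.049
tau [-1.800e-01 -6.391e+01 -5.031e+01 -7.000e-02 -2.220e+00  1.000e-02] q [-0.325  0.267  1.598 -0.008  1.11  -1.515]
shift [ 0.1 58.4 10.1] rot [-0.002  0.001  0.002]
```

View pics/s11z.png

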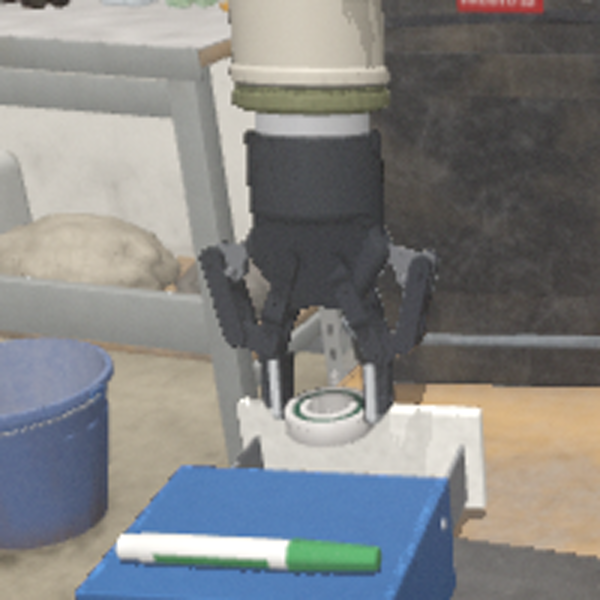

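View pics/wrist11.png

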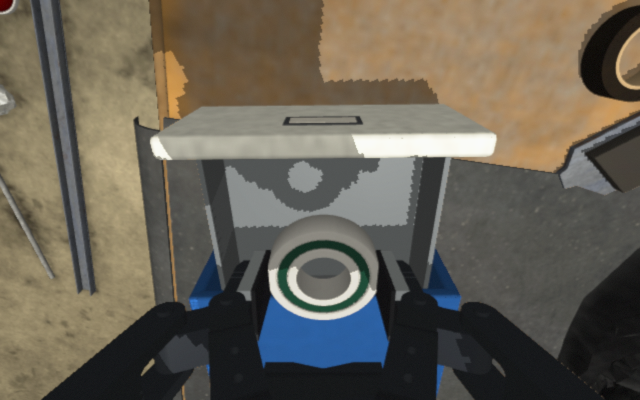

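```bash
python3 -m creep '[[[0,8,1.4,0,0,0],[0,16,2.8,0,0,0],[0,25,4.3,0,0,0],[0,34,5.9,0,0,0],[0,42,7.3,0,0,0],[0,48,8.3,0,0,0],[0,48,8.3,0,0,0]]]' -1 40; python3 t.py
python3 -m creep '[[[0,1.5,0.3,0,0,0],[0,3,0.5,0,0,0],[0,4.5,0.8,0,0,0],[0,6,1,0,0,0],[0,6,1,0,0,0]]]' -1 40; python3 t.py
```

```text
time_s: 20.5
ee_pos: [0.6532, -0.1696, 0.0381]
tcp_rot: [-1.507, -1.025, 0.861]
ft_force: [0.0, 0.1, -1.0]
finger_gap: 0.0491
tau [-4.000e-02 -6.422e+01 -4.752e+01 -5.000e-02 -1.660e+00  0.000e+00] q [-0.326  0.324  1.623 -0.008  1.025 -1.515]
time_s: 21.0
ee_pos: [0.6542, -0.1699, 0.0337]
tcp_rot: [-1.509, -1.026, 0.86]
ft_force: [-0.2, -1.0, -1.9]
finger_gap: 0.0496
tau [-1.000e-02 -6.414e+01 -4.696e+01 -5.000e-02 -1.430e+00  0.000e+00] q [-0.326  0.33   1.624 -0.008  1.014 -1.515]
```

```bash
python3 -m creep '[[[0,1.5,0.3,0,0,0],[0,3,0.5,0,0,0],[0,3,0.5,0,0,0]]]' -1 40; python3 t.py
python3 -m creep '[[[0,1,0.2,0,0,0],[0,2,0.4,0,0,0],[0,2,0.4,0,0,0]]]' -1 40; python3 t.py
```

```text
time_s: 21.3
ee_pos: [0.6541, -0.1699, 0.0304]
tcp_rot: [-1.509, -1.026, 0.86]
ft_force: [-0.4, 0.4, -1.6]
finger_gap: 0.0494
tau [-1.000e-02 -6.425e+01 -4.684e+01 -5.000e-02 -1.430e+00  0.000e+00] q [-0.326  0.335  1.626 -0.008  1.009 -1.515]
time_s: 21.6
ee_pos: [0.6542, -0.1699, 0.0285]
tcp_rot: [-1.509, -1.026, 0.86]
ft_force: [0.2, 1.0, -0.4]
finger_gap: 0.0492
tau [-1.000e-02 -6.419e+01 -4.665e+01 -5.000e-02 -1.400e+00  0.000e+00] q [-0.326  0.337  1.626 -0.008  1.006 -1.515]
```

```bash
python3 -m creep '[[[0,1,0.2,0,0,0],[0,1,0.2,0,0,0],[0,2,0.4,0,0,0],[0,2,0.4,0,0,0]]]' -1 40; python3 t.py
python3 - <<'E'
from h import *
shot("scene","scene12");im=cv2.imread("pics/scene12.png")[60:260,100:300];cv2.imwrite("pics/s12z.png",cv2.resize(im,None,fx=3,fy=3,interpolation=cv2.INTER_CUBIC))
E
```

```text
time_s: 22.0
ee_pos: [0.6541, -0.1699, 0.0265]
tcp_rot: [-1.509, -1.026, 0.86]
ft_force: [0.4, 0.1, -1.4]
finger_gap: 0.0489
tau [-1.000e-02 -6.425e+01 -4.658e+01 -5.000e-02 -1.390e+00  0.000e+00] q [-0.326  0.34   1.627 -0.008  1.002 -1.515]
```

View pics/s12z.png

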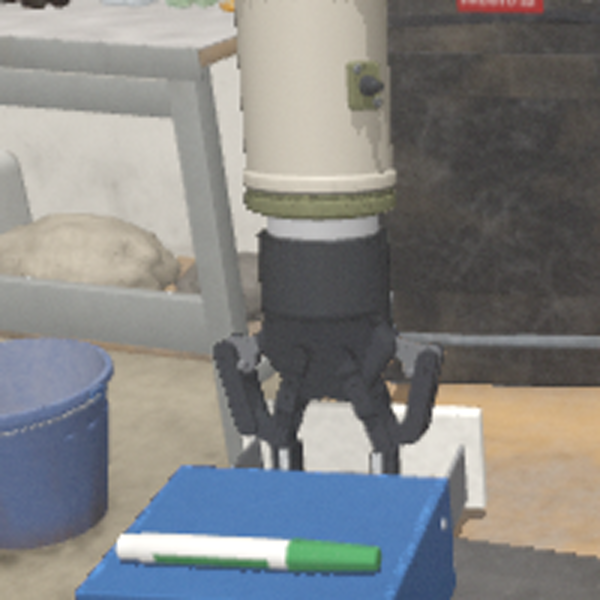

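```bash
python3 -m creep '[[[0,2,0.4,0,0,0],[0,4,0.7,0,0,0],[0,6,1,0,0,0],[0,8,1.4,0,0,0],[0,8,1.4,0,0,0]]]' -1 40; python3 t.py
python3 -m creep '[[[0,1,0.2,0,0,0],[0,2,0.4,0,0,0],[0,2,0.4,0,0,0]]]' -1 40; python3 t.py
```

```text
time_s: 22.55
ee_pos: [0.6538, -0.1698, 0.018]
tcp_rot: [-1.509, -1.026, 0.861]
ft_force: [-1.4, 0.3, -1.4]
finger_gap: 0.0491
tau [-2.000e-02 -6.453e+01 -4.633e+01 -5.000e-02 -1.450e+00  0.000e+00] q [-0.326  0.351  1.631 -0.008  0.988 -1.514]
time_s: 22.85
ee_pos: [0.6541, -0.1698, 0.0164]
tcp_rot: [-1.509, -1.026, 0.86]
ft_force: [0.3, 0.9, -1.9]
finger_gap: 0.0492
tau [-1.000e-02 -6.444e+01 -4.610e+01 -5.000e-02 -1.400e+00  0.000e+00] q [-0.326  0.353  1.631 -0.009  0.985 -1.514]
```

```bash
python3 -m creep '[[[0,1,0.2,0,0,0],[0,1,0.2,0,0,0],[0,2,0.4,0,0,0],[0,2,0.4,0,0,0]]]' -1 40; python3 t.py
python3 -m creep '[[[0,1,0.2,0,0,0],[0,1,0.2,0,0,0]]]' -1 40; python3 t.py
```

```text
time_s: 23.25
ee_pos: [0.6541, -0.1698, 0.0144]
tcp_rot: [-1.509, -1.026, 0.86]
ft_force: [-1.0, -0.1, -0.9]
finger_gap: 0.0493
tau [-0.000e+00 -6.438e+01 -4.586e+01 -5.000e-02 -1.350e+00 -0.000e+00] q [-0.326  0.356  1.632 -0.009  0.981 -1.514]
time_s: 23.45
ee_pos: [0.6547, -0.1701, 0.0143]
tcp_rot: [-1.511, -1.027, 0.86]
ft_force: [-1.6, -0.2, 2.5]
finger_gap: 0.0494
tau [ 1.400e-01 -6.162e+01 -4.399e+01 -3.000e-02 -1.390e+00 -0.000e+00] q [-0.326  0.357  1.631 -0.009  0.979 -1.514]
```

```bash
python3 -m creep '[[[0,0,0,0,0,0],[0,0,0,0,0,0],[0,0,0,0,0,0],[0,0,0,0,0,0]]]' 0.5 40
python3 -m creep '[[[0,-10,0,0,0,0],[0,-25,0,0,0,0],[0,-45,0,0,0,0],[0,-75,0,0,0,0],[0,-110,0,0,0,0],[0,-150,0,0,0,0],[0,-190,0,0,0,0],[0,-200,0,0,0,0]]]' 0.5
python3 - <<'E'
from h import *
p=ctrl.camera_params("wrist");shot("wrist","wrist13")
find("wrist","bearing",p=p);find("wrist","drawer_front",p=p)
shot("scene","scene13")
E
```

```text
time_s: 23.85
ee_pos: [0.654, -0.1698, 0.0133]
tcp_rot: [-1.509, -1.026, 0.86]
ft_force: [-0.6, -0.0, -0.5]
finger_gap: 0.0639
time_s: 24.65
ee_pos: [0.6245, -0.1581, 0.2193]
tcp_rot: [-1.518, -1.033, 0.855]
ft_force: [0.3, -0.3, 1.6]
finger_gap: 0.0641
wrist bearing tip 0.81 [ 0.6519 -0.1702  0.0245]
wrist drawer_front tip 0.6 [ 0.5944 -0.1493  0.0463]
```

View pics/wrist13.png

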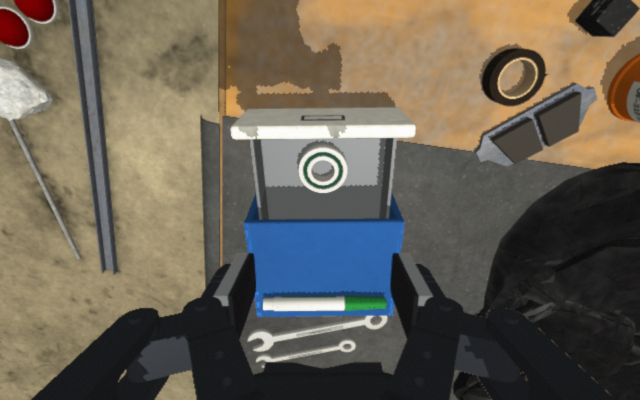

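```bash
python3 - <<'E'
from h import *
from ik2 import *
P=FR-.106*UX
for z in(.2,.1,.053):
    rel(P+[0,0,z])
    s=solve(P+[0,0,z],[0,0,-1]);print(np.round(s["q"],2),sd_bag(pts(s)).min(),sd_bag(hand(s,[0,0,-1])).min())
E
```

```text
shift [ 0.9 -0.8 63.7] rot [0.173 0.001 0.002]
[-0.32  0.08  1.58  0.    1.48] 0.17417916419624377 0.10098447946190288
shift [ 0.7 97.7 80.9] rot [0.173 0.001 0.002]
[-0.32  0.16  1.68  0.    1.3 ] 0.0976538939184296 0.10098447946190288
shift [  0.6 144.   89. ] rot [0.173 0.001 0.002]
[-0.32  0.22  1.71  0.    1.21] 0.06264328216165725 0.10098447946190288
```

```bash
python3 -m creep '[[[0,0,30,0.06,0,0],[0,0,64,0.12,0,0],[0,20,67,0.173,0,0],[0,50,73,0.173,0,0],[0,80,78,0.173,0,0],[0,110,83,0.173,0,0],[0,135,88,0.173,0,0],[0,144,89,0.173,0,0]]]' -1
python3 -m creep '[[[0,0,0,0,0,0],[0,0,0,0,0,0]]]' -1; python3 t.py
python3 - <<'E'
from h import *
shot("scene","scene14");shot("wrist","wrist14");rel(FR-.072*UX+[0,0,.053]);rel(FR+[0,0,.053])
E
```

```text
time_s: 25.65
ee_pos: [0.5595, -0.1326, 0.0474]
tcp_rot: [-1.356, -0.922, 0.929]
ft_force: [-0.6, 0.1, -0.2]
finger_gap: -0.0001
time_s: 25.85
ee_pos: [0.5638, -0.1341, 0.0537]
tcp_rot: [-1.363, -0.927, 0.925]
ft_force: [0.1, 0.6, 0.1]
finger_gap: -0.0001
tau [ 1.000e-02 -5.466e+01 -4.348e+01  1.000e-02  6.000e-02 -0.000e+00] q [-0.323  0.218  1.708  0.002  1.216 -1.516]
shift [  0.5   2.1 -32.3] rot [0.002 0.001 0.002]
shift [   0.4    2.3 -104.3] rot [0.002 0.001 0.002]
```

View pics/wrist14.png

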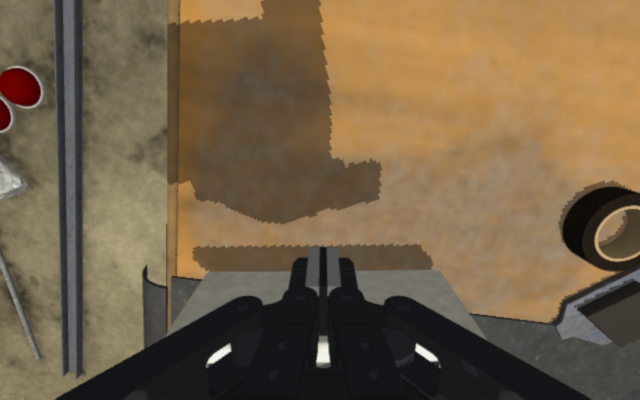

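```bash
python3 -m creep '[[[0,0,-8,0,0,0],[0,0,-15,0,0,0],[0,0,-19,0,0,0],[0,0,-23,0,0,0],[0,0,-27,0,0,0],[0,0,-32,0,0,0],[0,0,-37,0,0,0],[0,0,-42,0,0,0]]]' -1; 
python3 -m creep '[[[0,0,-6,0,0,0],[0,0,-12,0,0,0],[0,0,-18,0,0,0],[0,0,-24,0,0,0],[0,0,-30,0,0,0],[0,0,-36,0,0,0],[0,0,-42,0,0,0],[0,0,-47,0,0,0]]]' -1; python3 t.py
```

```text
time_s: 26.75
ee_pos: [0.6029, -0.1494, 0.0532]
tcp_rot: [-1.363, -0.927, 0.925]
ft_force: [-2.9, 2.3, 1.0]
finger_gap: -0.0
time_s: 27.55
ee_pos: [0.6468, -0.1667, 0.0531]
tcp_rot: [-1.363, -0.927, 0.925]
ft_force: [-3.3, 5.2, 2.1]
finger_gap: 0.0
tau [-2.470e+00 -6.919e+01 -4.729e+01 -1.070e+00 -1.560e+00  6.000e-02] q [-0.33   0.438  1.437  0.002  1.267 -1.524]
```

```bash
python3 -m creep '[[[0,0,-4,0,0,0],[0,0,-8,0,0,0],[0,0,-11,0,0,0],[0,0,-14,0,0,0],[0,0,-16,0,0,0],[0,0,-17,0,0,0],[0,0,-17,0,0,0]]]' -1; python3 t.py
```

```text
time_s: 28.25
ee_pos: [0.6613, -0.1725, 0.0531]
tcp_rot: [-1.361, -0.926, 0.926]
ft_force: [-8.6, 6.3, 6.8]
finger_gap: 0.0002
tau [-2.820e+00 -6.937e+01 -4.949e+01 -1.090e+00 -3.360e+00  5.000e-02] q [-0.331  0.479  1.383  0.002  1.283 -1.525]
```

Force rises at the same spot as the first stop; push slightly more, pause, back off slowly.

```bash
python3 -m creep '[[[0,0,-2,0,0,0],[0,0,-2,0,0,0],[0,0,-2,0,0,0],[0,0,5,0,0,0],[0,0,15,0,0,0],[0,0,30,0,0,0],[0,0,50,0,0,0],[0,0,70,0,0,0]]]' -1
python3 -m creep '[[[0,-20,5,0,0,0],[0,-60,5,0,0,0],[0,-105,5,0,0,0],[0,-150,0,-0.05,0,0],[0,-190,0,-0.1,0,0],[0,-220,0,-0.1,0,0],[0,-240,0,-0.1,0,0],[0,-240,0,-0.1,0,0]]]' -1
python3 - <<'E'
from h import *
p=ctrl.camera_params("wrist");shot("wrist","wrist15");find("wrist","drawer_front",p=p);find("wrist","drawer_floor",p=p)
shot("scene","scene15")
E
```

```text
time_s: 29.05
ee_pos: [0.5974, -0.148, 0.0536]
tcp_rot: [-1.366, -0.928, 0.924]
ft_force: [1.2, 0.1, -0.3]
finger_gap: -0.0002
time_s: 29.85
ee_pos: [0.5992, -0.1491, 0.2987]
tcp_rot: [-1.456, -0.989, 0.885]
ft_force: [0.6, 0.4, -0.1]
finger_gap: -0.0001
wrist drawer_front tip 0.87 [ 0.6603 -0.1758  0.0496]
wrist drawer_floor tip 0.8 [ 0.7117 -0.1925  0.0252]
```

View pics/wrist15.png

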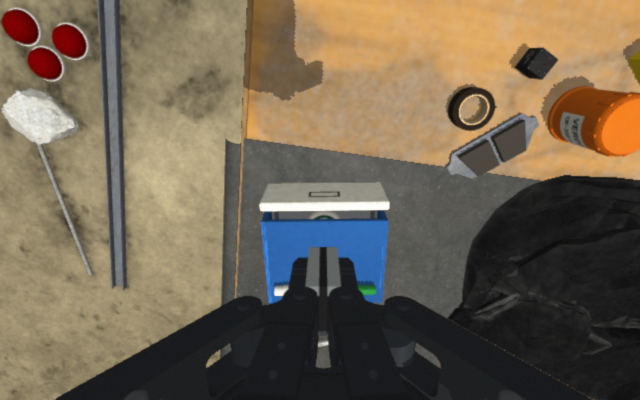

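View pics/scene15.png

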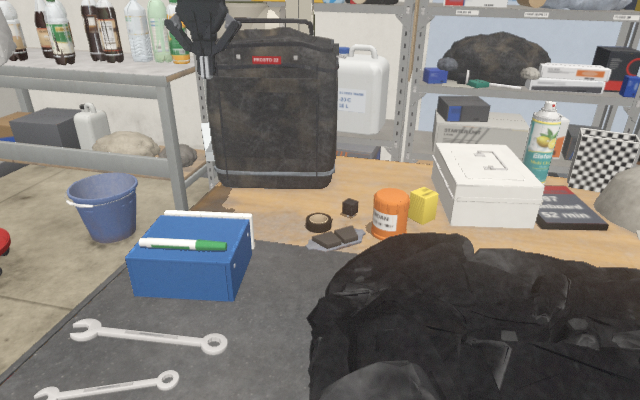

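```bash
python3 -m creep '[[[0,-10,0,0,0,0],[0,-20,0,0,0,0],[0,-20,0,0,0,0],[0,-20,0,0,0,0],[0,-20,0,0,0,0],[0,-20,0,0,0,0],[0,-20,0,0,0,0],[0,-20,0,0,0,0]]]' -1
python3 -m creep '[[[0,0,0,0,0,0],[0,0,0,0,0,0],[0,0,0,0,0,0],[0,0,0,0,0,0],[0,0,0,0,0,0],[0,0,0,0,0,0],[0,0,0,0,0,0],[0,0,0,0,0,0]]]' -1
python3 - <<'E'
from h import *
p=ctrl.camera_params("wrist");shot("wrist","wrist16");find("wrist","drawer_front",p=p);find("wrist","bearing",p=p)
for s in(-.08,.08): print(proj(p,FR+UY*s+[0,0,.081]).round(1),proj(p,FR+.012*UX+UY*s+[0,0,.081]).round(1))
a=shot("scene","scene16").astype(int);b=cv2.imread("pics/scene0.png")[:,:,::-1].astype(int)
d=(abs(a-b).max(2)>25).astype(np.uint8)
n,l,s,c=cv2.connectedComponentsWithStats(d)
for i in range(1,n):
    if s[i,4]>15: print(s[i])
for l in("oil_filter","black_tape","bulb_carton"): find("scene",l)
E
```

```text
time_s: 30.85
ee_pos: [0.595, -0.1469, 0.3129]
tcp_rot: [-1.448, -0.985, 0.889]
ft_force: [0.5, 0.6, 0.3]
finger_gap: -0.0004
time_s: 31.65
ee_pos: [0.5951, -0.147, 0.3132]
tcp_rot: [-1.448, -0.985, 0.888]
ft_force: [0.3, 0.4, 1.0]
finger_gap: 0.0002
wrist drawer_front tip 0.6 [ 0.6572 -0.1764  0.0491]
wrist drawer_front tip 0.59 [ 0.616  0.119 -0.002]
wrist bearing tip 0.57 [ 0.7122 -0.1937  0.026 ]
[260.5 202. ] [261.2 210.7]
[387.4 202. ] [386.6 210.6]
[ 162    0  153   66 3379]
[ 424    0   55   63 1585]
[266   7  13  12 100]
[233  22  18   9 117]
[265  23  20   7 100]
[286  23  23  11 129]
[465  49   7  16  42]
[205 141   9  13  77]
[356 181  23  15 272]
[188 183  46  30 687]
scene oil_filter tip 0.86 [ 0.699   0.1741 -0.0011]
scene black_tape tip 0.85 [6.351e-01 4.120e-02 5.000e-04]
scene bulb_carton tip 0.89 [ 0.6662  0.2626 -0.    ]
```

View pics/wrist16.png

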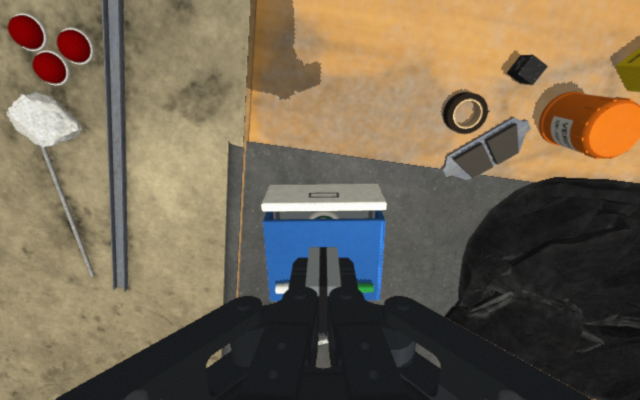

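```bash
python3 - <<'E'
from h import *
print(ctrl.job_done())
E
```

```text
the job is handed in; nothing more can be done
None
```

The job is done and handed in at about 32 s of the 69 s allowed. The drawer is shut with the bearing lying inside it.

- **Opening:** I pressed the drawer front to its stop and let go, and the drawer sprang out.
- **Bearing:** I gripped it across its outside with the tool tilted 10° to keep the forearm clear of the bag. I lowered it until I felt the drawer floor. The wrist picture after release showed it lying flat in the middle of the open part.
- **Closing:** I pushed the drawer to the same stop position, held it there for 0.3 s and backed off. About 2.5 s later the front still lay within about 2 pixels of its latched position in the wrist picture. The bearing's edge could be seen just inside.
- **Bystanders:** The oil filter, tape and carton were within 2 mm of where they were first measured. The relay was not measured again, but it looks unmoved in the pictures.
- **Forces:** The largest wrist force I read was about 14 N. I saw no sign that the arm touched the bag.

Two things disagreed:
- **Fingertips:** They stood about 10 mm behind the reported TCP when shut, not 17 mm ahead of it. My first try at the press went over the top of the panel without touching it. I worked from the measured value after that.
- **Drawer front:** The networks put the latched front 4 to 7 mm off in single readings. I relied on the edges in the picture and the contact position instead.

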